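# Rock the jammed stopper out of the sloping sample block

## Task

The white stopper is jammed tight in the port of the sloping metal sample block. Get it out by rocking it side to side along the long direction of the port while easing it straight out along the port's axis; the block is only slipped over two guide pins, so do not let it be pulled up off its stand. Then lower the stopper into the empty bay of the grey parts tray, without dropping it, and let go. Leave the tray, the ring nut, the wrench and the bottle where they are.

Things in the scene. Friction and masses are not known exactly. Their poses are not given: they have to be found in the camera images.
- block: Aluminium sample block, 160 (x) x 100 (y) x 60 (z) mm, 1.1 to 1.3 kg. Origin: centre of its underside; z square to its top, tilted 0.35 rad from vertical. It slips freely up along z on two guide pins, held down only by its weight (10 to 12 N along z). The stopper sits in its middle; a straight pull of about 17 to 36 N would be needed to slide it, so a straight pull lifts the block.
- port (a point): Centre of the port's mouth, in the block's top; axes as the block's. The port is 45 mm long (x) and 18.5 mm wide (y), open right down; the stopper has 1.2 mm play each side in y, so it cannot be twisted. It can be tilted about 0.15 rad each way in the block's x-z plane (turned about block y); that takes a moment of about 0.2 to 0.5 N m.
- jaw_pos (a point): In the port two sprung steel jaws with rounded noses (lines along y) press on the plug's end faces with about 20 N each and hold it by friction alone. This is the touching line on the +x side: block x +13 mm, 52 mm above the block's underside. If the stopper is tilted towards +x about this line, its -x side slides up, with little net pull.
- jaw_neg (a point): The other jaw's touching line, on the -x side: block x -13 mm, same height. If the stopper is tilted towards -x about this line, its +x side slides up. Each swing of 0.25 rad about the line on the side that goes down raises the stopper by 2 to 3 mm. The lines stay put while the stopper climbs.
- stopper: White plastic stopper, 60 g, 74 mm tall. Origin: centre of the plug's underside; axes as the block's at the start. Plug 26 (x) x 16 (y) mm, 30 mm long, last 2 mm reduced to 22.5 x 13.5; above it a grip head 30 (x) x 22 (y) x 44 mm. At the start the origin is 35 mm above the block's underside (head 5 mm clear of the block's top); free once risen 15 to 17 mm along block z.
- stopper_head (a point): Middle of the grip head, on the stopper's axis, 58 mm above the stopper's origin; a good place to grip.
- stopper_mid (a point): Middle of the stopper, on its axis, 37 mm above its origin.
- tray: Loose grey plastic parts tray, 200 (x) x 110 (y) x 30 (z) mm, 0.6 kg, walls and floor 4 mm, a divider across the middle (at x = 0) makes two bays of about 94 x 102 mm. Origin: centre of its underside. The bay on the +x side is empty, that on the -x side holds the ring nut.
- bay (a point): Centre of the floor of the tray's empty bay, on the floor's upper side; axes as the tray's.
- nut: Steel ring nut lying in the other bay, 42 mm across, 14 mm high; origin at the centre of its underside. Leave it.
- wrench: Small open-ended wrench, 150 mm long, lying on the bench along its x, between block and tray on the robot's side. Leave it.
- bottle: Amber glass bottle with blue cap, 66 mm across, 130 mm tall, beyond block and tray; origin at the centre of its underside. Leave it.
- base: Dark blue sloping stand, fixed to the bench, foot 190 (x) x 130 (y) mm. Origin: centre of its foot, on the bench; z vertical. It carries the sample block, tilted by 0.35 rad about the stand's x axis, so that the block's top faces up and towards the stand's +y side (roughly towards the robot).
- seat (a point): Point on the stand where the block's origin rests when the block is fully down; their distance is how far the block has been lifted.
Not all that is in view belongs to the job. Several things have the shape of the stopper; the one meant has the colours described above.

How it is judged:
On the way, in this order (a step that is already met when the one before it is completed fails the run):
1. the stopper is right out of the port, its foot above the block's top (z of stopper in the frame of block above 0.065 m), for 0.1 s.
2. the stopper, still held by the fingers, has been lowered into the empty bay (not dropped in) (x of stopper_mid in the frame of bay between -0.047 and 0.047 m and y of stopper_mid in the frame of bay between -0.051 and 0.051 m and z of stopper_mid in the frame of bay below 0.06 m and contact force between the fingers and stopper above 0.5 N), for 0.05 s.
At the end, for the whole second after the job is handed in: The stopper lies or stands at rest in the tray's empty bay (its middle within the bay and less than 50 mm above the bay's floor), the block is fully down on its stand (within 2 mm), the tray within 40 mm and the nut within 50 mm of where they were (x of stopper_mid in the frame of bay between -0.047 and 0.047 m and y of stopper_mid in the frame of bay between -0.051 and 0.051 m and z of stopper_mid in the frame of bay below 0.05 m and linear speed of stopper below 0.03 m/s and distance of tray from where it was at the start of the episode below 0.04 m and distance of nut from where it was at the start of the episode below 0.05 m and distance between block and seat below 0.002 m); the robot touches nothing.
It fails at once if the block is pulled up off its stand by more than 4 mm (distance between block and seat above 0.004 m).
It fails at once if the wrench is moved more than 40 mm (distance of wrench from where it was at the start of the episode above 0.04 m).
It fails at once if the bottle is moved more than 40 mm or tipped (distance of bottle from where it was at the start of the episode above 0.04 m or angle between bottle's own z axis and vertical above 0.3 rad).
It also fails if it takes over 72 s, if anything falls off the work surface, if the arm or the gripper's body presses on something with over 40 N, if the wrist force passes 120 N, or if a joint passes its speed limit or range.

## Robot

A 7-joint arm with a two-finger parallel gripper is mounted at the origin on the work surface. World frame = base frame: x ahead of the robot, y to its left, z up, the work surface at z = 0. Lengths are in m, angles in rad, forces in N, time in s.
With the tool pointing down it reaches from about 0.4 to 0.85 m from the base axis. Payload 10.4 kg.
Tool frame: the origin (TCP) lies at the very end of the fingers, on their centre line; the grasp point (between the pads) lies 19 mm behind it; z points along the fingers, y is the direction in which the jaws open and shut (so a half turn about z gives the same grasp; the last joint's range is limited). The gripper opens to 87 mm and grips with 3 to 60 N. Pads are 19 mm wide; open, the fingers measure 117 mm over their backs; the gripper's body (75 mm by 190 mm) begins 51 mm behind the grasp point.
Start: joints at [1.105, 0.332, -0.065, 1.46, 0.022, 1.35, -0.088], TCP at [0.268, -0.565, 0.223] pointing down, gripper open.
Joint ranges: [-2.6, 2.6], [-0.5, 2.12], [-1.47, 1.34], [0.16, 2.42], [-1.27, 4.41], [0.06, 2.06], [-2.6, 2.6]. Speed limits (rad/s): [2.22, 2.22, 2.79, 2.79, 3.14, 3.14, 3.14].

## Interface

Orientations are given as a unit quaternion [x, y, z, w].
In Python, from bench import r gives the robot as it stands.
- The arm moves only by the shell command python3 -m crank 'ROWS' [FORCE]. ROWS is JSON, a list of rows, each a list of 3 entries, a list of its own where there are three numbers: the opening, from -1 (shut) to 1 (fully open), so that 0 is half open, then the shift along the tool's x, y, z in mm, then the turn about the tool's z in degrees. A call has 1 to 12 rows; each row is the pose to reach, as a shift and turn from the pose commanded when the call began, along the tool's axes at that moment; what a row does not reach only later rows make up. A row lasts 1/12 s, in which the tool goes at most 41.7 mm and 7.16 degrees, less where a joint would pass 70% of its speed; a pose out of reach is approached as far as the arm can. A call with a gripper value outside its range is refused whole. The fingers move at their own pace and stop on an object; FORCE is the grip in N (left out, the last holds). Time passes only in rows, so rows that repeat a pose let the fingers close. It gives the time, the measured TCP pose, the force and the opening at its end, in the units of the state.
- r.read_state(): the state, without advancing time (a new reading comes with each control period).
- r.camera(name): name is "side" or "top"; returns a dict with "pixels" (384x512x3 uint8, red, green, blue), "fov_y" (degrees; the focal length in pixels is half the picture's height over the tangent of half this angle, whatever the lens; pixels are square), "cx", "cy" (the principal point, pixels), "dist" ([k1, k2, p1, p2, k3] as OpenCV has them; the pictures are not rectified), "cam_to_world" (4x4, takes a point from camera to world coordinates). Camera axes: x right, y down, z forward; pixel columns grow to the right and rows downward; lengths in m; the calibration is good to about 2 mm. A picture is of the moment at which its call begins. There is no depth.
- r.close_job(): hands the job in, once; it reports no verdict.
The state is a dict: "time": time; "joint_positions": joint angles; "joint_vel": joint speeds; "joint_torque": joint torques, N m; "ee_pos": TCP position; "eef_rot": TCP orientation; "ft_force": force on the tool from outside, world axes, zero at the start; "torque": the same for the moment, N m; "width": finger opening in m.
Only numpy, scipy, OpenCV 4.12 (cv2) and the standard library are available. Lean on these libraries where they do the work, as an engineer would, in place of code of your own. Each camera call takes 0.05 s, during which the arm holds its last target.

## Working session

There is one attempt and no reset: what is moved stays moved. The work goes in short steps, Python scripts to look and compute and a shell command to move; the robot and the scene stay as the last step left them, time stands still between calls to the robot, and variables do not carry over. Pictures are saved under pics/ and viewed, and the job is handed in when it is done.

```bash
ls -la; mkdir -p pics; python3 - <<'E'
from bench import r
import cv2
s=r.read_state(); print(s)
for n in("side","top"):
    c=r.camera(n); cv2.imwrite(f"pics/{n}0.png",c["pixels"][:,:,::-1]); print(n,{k:v for k,v in c.items() if k!="pixels"})
E
```

```text
total 12
drwxr-xr-x  3 agent agent 4096 Dec  6 16:07 .
drwxr-xr-x 23 root  root  4096 Dec  6 16:07 ..
drwxr-xr-x  2 agent agent 4096 Dec  6 16:07 pics
{'time': 0.0, 'joint_positions': array([ 1.10539267,  0.33289944, -0.0646948 ,  1.46092071,  0.0216216 ,
        1.34988712, -0.08853533]), 'joint_vel': array([ 8.57575596e-04, -4.30498714e-04,  9.10314601e-05, -1.17210835e-05,
       -5.14449819e-04,  1.98121368e-03, -1.59542715e-03]), 'joint_torque': array([ 4.58281211e-04, -6.23251104e+01,  2.50791782e-02, -3.89909470e+01,
       -6.12492976e-02,  3.96516651e-02,  1.36311942e-04]), 'ee_pos': array([ 0.26762182, -0.56438931,  0.22174655]), 'eef_rot': array([ 9.75591965e-01,  2.19590108e-01, -1.97775703e-04, -6.81086334e-04]), 'ft_force': array([-0.02833658,  0.3499358 , -0.08549752]), 'torque': array([-0.00033356,  0.00702581,  0.03862516]), 'width': 0.08675056087553147}
side {'fov_y': 43.65161639831088, 'cx': 256.2784782494203, 'cy': 197.5963539110157, 'dist': array([0.0521403, 0.       , 0.       , 0.       , 0.       ]), 'cam_to_world': array([[-0.83386945, -0.36133677,  0.41724991,  0.04300251],
       [-0.55165374,  0.57083007, -0.60813748,  0.87902562],
       [-0.01843636, -0.73728473, -0.67533053,  0.98966174],
       [ 0.        ,  0.        ,  0.        ,  1.        ]])}
top {'fov_y': 49.55485687207944, 'cx': 257.98097586702437, 'cy': 191.08547985867193, 'dist': array([-0.15530972,  0.        ,  0.        ,  0.        ,  0.        ]), 'cam_to_world': array([[-8.13468885e-04, -9.93219943e-01,  1.16247511e-01,
         4.85742177e-01],
       [-9.99915811e-01, -6.97554648e-04, -1.29570566e-02,
         9.21434954e-02],
       [ 1.29502960e-02, -1.16248265e-01, -9.93135756e-01,
         1.02712617e+00],
       [ 0.00000000e+00,  0.00000000e+00,  0.00000000e+00,
         1.00000000e+00]])}
```

View pics/side0.png

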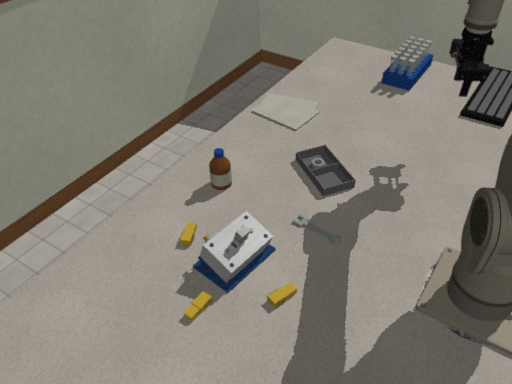

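View pics/top0.png

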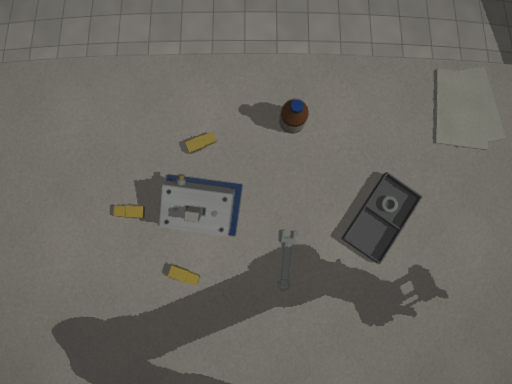

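```bash
python3 - <<'E'
import cv2
s=cv2.imread("pics/side0.png"); t=cv2.imread("pics/top0.png")
def crop(im,x0,y0,w,h,f,n): cv2.imwrite(n,cv2.resize(im[y0:y0+h,x0:x0+w],None,fx=f,fy=f,interpolation=cv2.INTER_CUBIC))
crop(s,185,200,100,95,6,"pics/c1.png")
crop(t,145,165,110,85,7,"pics/c2.png")
crop(t,330,165,100,105,5,"pics/c3.png")
crop(s,285,135,80,110,5,"pics/c4.png")
E
```

```text
(no output)
```

View pics/c1.png

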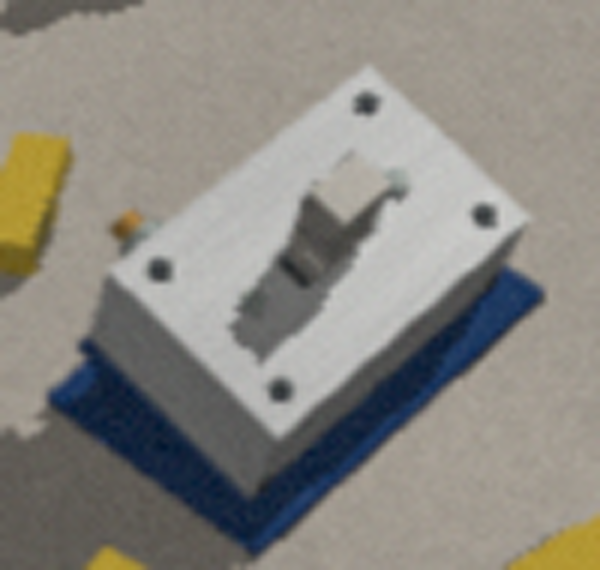

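View pics/c2.png

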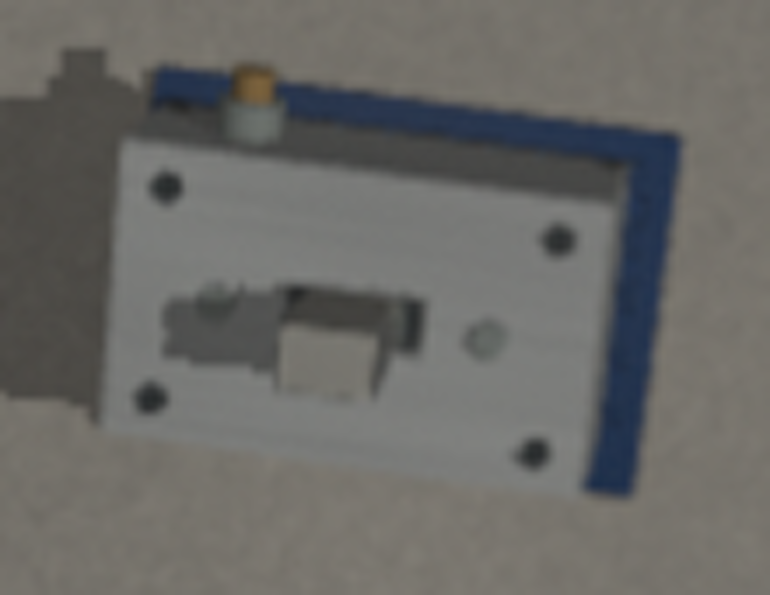

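View pics/c3.png

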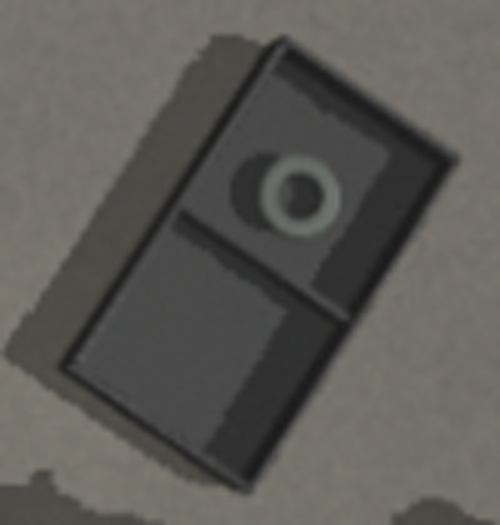

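View pics/c4.png

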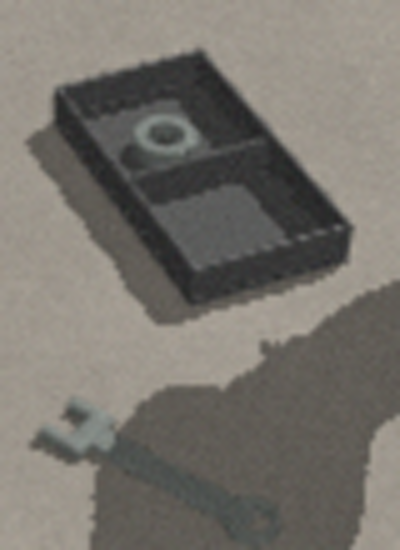

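```bash
cat > h.py <<'E'
import numpy as np, cv2
from scipy.spatial.transform import Rotation as R
from scipy.optimize import least_squares
CAM={}
def setcams(r):
    pass
import json,os
def cam(r,n,save=None):
    c=r.camera(n)
    if save: cv2.imwrite(save,c["pixels"][:,:,::-1])
    return c
def proj(c,P):
    f=384/2/np.tan(np.radians(c["fov_y"])/2)
    K=np.array([[f,0,c["cx"]],[0,f,c["cy"]],[0,0,1]])
    W=np.linalg.inv(np.array(c["cam_to_world"]))
    P=np.atleast_2d(P)
    rv,_=cv2.Rodrigues(W[:3,:3])
    uv,_=cv2.projectPoints(P.astype(float),rv,W[:3,3].copy(),K,np.array(c["dist"]))
    return uv[:,0]
def un(u,f,off): return (np.array(u,float)+.5)/f-.5+np.array(off)
E
python3 - <<'E'
from h import *
from bench import r
import pickle
cs=r.camera("side"); ct=r.camera("top"); pickle.dump((cs,ct),open("cams.pkl","wb"))
us=un([(108,275),(368,65),(530,222),(275,438)],6,(185,200))
ut=un([(122,138),(615,200),(582,495),(100,428)],7,(145,165))
loc=np.array([(80,-50,60),(-80,-50,60),(-80,50,60),(80,50,60)])/1e3
def T(p):
    Rm=(R.from_euler('z',p[3])*R.from_euler('x',-0.35)).as_matrix()
    return Rm,p[:3]
best=None
for cams in (("both",),("side",),("top",)):
  def res(p):
    Rm,t=T(p); P=loc@Rm.T+t; o=[]
    if cams[0]!="top": o.append(proj(cs,P)-us)
    if cams[0]!="side": o.append(proj(ct,P)-ut)
    return np.concatenate(o).ravel()
  s=least_squares(res,[.45,.25,.05,1.5]); print(cams,s.x.round(4)); print(s.fun.reshape(-1,2).round(1).tolist())
  if cams[0]=="both": pb=s.x
Rm,t=T(pb); np.save("block.npy",pb)
print("block z",Rm[:,2])
# stopper head top corners predicted (z 35+74)
h=np.array([(15,-11,109),(-15,-11,109),(-15,11,109),(15,11,109)])/1e3@Rm.T+t
print("pred c1",((proj(cs,h)-(185,200)+.5)*6).round(0).tolist()," c2",((proj(ct,h)-(145,165)+.5)*7).round(0).tolist())
print("head mid",(Rm@[0,0,.093]+t))
us=un([(57,90),(200,50),(352,230),(195,270)],5,(285,135))
ut=un([(285,37),(458,157),(248,492),(65,368)],5,(330,165))
loc2=np.array([(-100,-55,30),(-100,55,30),(100,55,30),(100,-55,30)])/1e3
def res(p):
    P=loc2@R.from_euler('z',p[3]).as_matrix().T+p[:3]
    return np.concatenate([proj(cs,P)-us,proj(ct,P)-ut]).ravel()
s=least_squares(res,[.5,-.2,0,2.5]); print("tray",s.x.round(4)); print(s.fun.reshape(-1,2).round(1).tolist()); np.save("tray.npy",s.x)
print("bay",R.from_euler('z',s.x[3]).apply([.049,0,.004])+s.x[:3])
E
```

```text
('both',) [0.5727 0.2201 0.0277 1.4379]
[[-0.4, -0.5], [-0.6, 0.2], [-0.5, -0.5], [0.0, 0.5], [0.4, -0.0], [-0.0, 0.5], [-0.2, 0.3], [0.5, 0.4]]
('side',) [0.5729 0.2182 0.0255 1.4313]
[[-0.0, -0.6], [-0.0, 0.3], [-0.1, -0.3], [0.2, 0.5]]
('top',) [0.573  0.2199 0.0323 1.4413]
[[-0.0, -0.3], [-0.0, 0.0], [-0.1, 0.0], [0.2, 0.3]]
block z [-0.3398739   0.04543828  0.93937271]
pred c1 [[304.0, 191.0], [353.0, 151.0], [391.0, 187.0], [342.0, 228.0]]  c2 [[281.0, 323.0], [377.0, 336.0], [371.0, 403.0], [275.0, 390.0]]
head mid [0.54106567 0.22436379 0.11505394]
tray [ 0.5386 -0.2279 -0.0032  2.5326]
[[-1.2, -0.1], [-0.1, 0.1], [-0.0, -0.3], [-0.7, 0.9], [-0.2, -0.5], [0.9, 0.6], [0.4, 0.9], [0.1, 0.1]]
bay [ 0.49843271 -0.19986653  0.00075927]
```

```bash
cat >> h.py <<'E'
def delta(s,target,a=None):
    M=R.from_quat(s["eef_rot"]).as_matrix()
    d=M.T@(np.array(target)-s["ee_pos"])*1e3
    cur=np.arctan2(M[1,0],M[0,0])
    t=None if a is None else -np.degrees((a-cur+np.pi)%(2*np.pi)-np.pi)
    return d.round(1),t
E
python3 - <<'E'
from h import *
from bench import r
b=np.load("block.npy")
print(delta(r.read_state(),[.541,.2244,.24],b[3]-np.pi/2))
E
```

```text
(array([ 585. , -595.8,  -17.5]), np.float64(32.98139224954903))
```

```bash
python3 -m crank '[[1,[585,-596,-18],33],[1,[585,-596,-18],33],[1,[585,-596,-18],33],[1,[585,-596,-18],33],[1,[585,-596,-18],33],[1,[585,-596,-18],33],[1,[585,-596,-18],33],[1,[585,-596,-18],33],[1,[585,-596,-18],33],[1,[585,-596,-18],33],[1,[585,-596,-18],33],[1,[585,-596,-18],33]]' 20
python3 - <<'E'
from h import *
from bench import r
b=np.load("block.npy")
s=r.read_state();print(s["joint_positions"],delta(s,[.541,.2244,.24],b[3]-np.pi/2))
E
```

```text
time: 1.2
ee_pos: [0.4307, -0.0928, 0.2335]
eef_rot: [0.998, -0.067, 0.0, 0.0]
ft_force: [1.5, -0.7, 0.9]
width: 0.0868
[ 0.59545228 -0.0649469  -0.46149191  1.87887751 -0.02927326  1.32039386
 -1.56205909] (array([  67.2, -329.1,   -6.6]), np.float64(-0.022867769181692275))
```

```bash
python3 -m crank '[[1,[67,-329,-6],0],[1,[67,-329,-6],0],[1,[67,-329,-6],0],[1,[67,-329,-6],0],[1,[67,-329,-6],0],[1,[67,-329,-6],0],[1,[67,-329,-6],0],[1,[67,-329,-6],0],[1,[67,-329,-6],0],[1,[67,-329,-6],0],[1,[67,-329,-6],0],[1,[67,-329,-6],0]]'
python3 - <<'E'
from h import *
from bench import r
b=np.load("block.npy")
s=r.read_state();print(s["joint_positions"],delta(s,[.541,.2244,.096],b[3]-np.pi/2),s["ft_force"])
cam(r,"side","pics/s1.png");cam(r,"top","pics/t1.png")
s=cv2.imread("pics/s1.png"); t=cv2.imread("pics/t1.png")
o=np.hstack([cv2.resize(s[120:300,150:310],None,fx=2.5,fy=2.5),cv2.resize(t[110:290,130:290],None,fx=2.5,fy=2.5)])
cv2.imwrite("pics/o1.png",o)
E
```

```text
time: 2.2
ee_pos: [0.5408, 0.2208, 0.2392]
eef_rot: [0.998, -0.067, 0.0, 0.001]
ft_force: [-1.6, -0.7, -0.5]
width: 0.0872
[ 0.1351434   0.31882603 -0.74388739  1.51755651  0.21842962  1.39052969
 -2.32870054] (array([ -0.4,  -3.8, 143.2]), np.float64(-0.11901013649434034)) [-1.62583531 -0.73014242 -0.47931131]
```

View pics/o1.png

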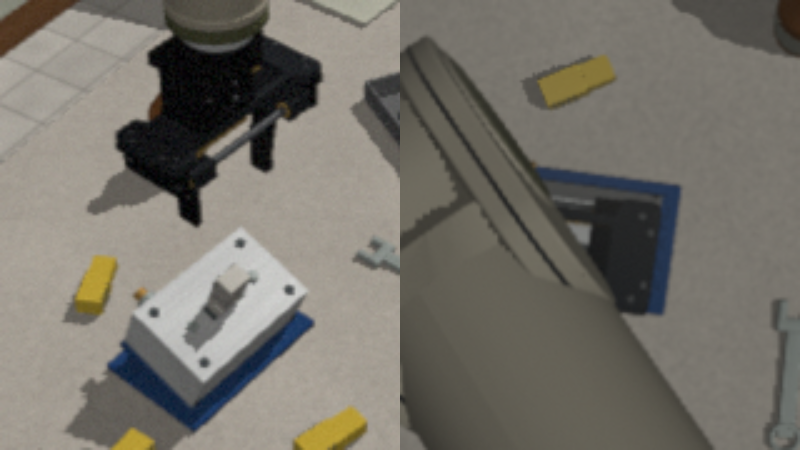

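```bash
python3 -m crank '[[1,[0,-4,0],-84],[1,[0,-4,0],-84],[1,[0,-4,0],-84],[1,[0,-4,0],-84],[1,[0,-4,0],-84],[1,[0,-4,0],-84],[1,[0,-4,0],-84],[1,[0,-4,0],-84],[1,[0,-4,0],-84],[1,[0,-4,0],-84],[1,[0,-4,0],-84],[1,[0,-4,0],-84]]'
python3 -m crank '[[1,[0,0,0],-84],[1,[0,0,0],-84],[1,[0,0,0],-84],[1,[0,0,0],-84],[1,[0,0,0],-84],[1,[0,0,0],-84],[1,[0,0,0],-84],[1,[0,0,0],-84],[1,[0,0,0],-84],[1,[0,0,0],-84],[1,[0,0,0],-84],[1,[0,0,0],-84]]'
python3 - <<'E'
from h import *
from bench import r
b=np.load("block.npy")
s=r.read_state();print(s["joint_positions"],delta(s,[.541,.2244,.096],b[3]+np.pi/2),s["ft_force"])
E
```

```text
time: 3.3
ee_pos: [0.5414, 0.2249, 0.2395]
eef_rot: [0.785, 0.62, -0.0, 0.001]
ft_force: [-0.1, 1.2, 0.4]
width: 0.0869
time: 4.3
ee_pos: [0.5415, 0.2249, 0.2394]
eef_rot: [0.168, 0.986, -0.001, 0.001]
ft_force: [-1.0, 0.0, 0.6]
width: 0.0873
[ 0.44662832  0.52765493 -1.26477175  1.49774828  0.50444149  1.4829212
  0.41076985] (array([  0.5,  -0.5, 143.4]), np.float64(-11.740082014027774)) [-1.02720982  0.03326081  0.61755041]
```

```bash
python3 -m crank '[[1,[0,0,40],-12],[1,[0,0,40],-12],[1,[0,0,60],-12],[1,[0,0,60],-12]]'
python3 - <<'E'
from h import *
from bench import r
b=np.load("block.npy")
s=r.read_state();print(s["joint_positions"],delta(s,[.541,.2244,.096],b[3]+np.pi/2),s["ft_force"])
E
```

```text
time: 4.63
ee_pos: [0.5405, 0.224, 0.1764]
eef_rot: [0.067, 0.998, -0.001, -0.001]
ft_force: [0.3, -0.1, -0.5]
width: 0.0866
[ 0.45170112  0.59898227 -1.2676255   1.5838821   0.57826675  1.39460371
  0.56252864] (array([-0.7,  0.7, 80.4]), np.float64(-0.10979717327957532)) [ 0.29890099 -0.14786506 -0.51029093]
```

```bash
python3 -m crank '[[1,[-1,1,30],0],[1,[-1,1,60],0],[1,[-1,1,80],0],[1,[-1,1,80],0],[1,[-1,1,80],0]]'
python3 - <<'E'
from h import *
from bench import r
b=np.load("block.npy")
s=r.read_state();print(s["joint_positions"],delta(s,[.541,.2244,.096],b[3]+np.pi/2),s["ft_force"])
c=cam(r,"side","pics/s2.png");c2=cam(r,"top","pics/t2.png")
Rm=(R.from_euler('z',b[3])*R.from_euler('x',-0.35)).as_matrix()
print(proj(c,Rm@[0,0,.109]+b[:3]))
s=cv2.imread("pics/s2.png")
cv2.imwrite("pics/o2.png",cv2.resize(s[150:300,170:300],None,fx=4,fy=4,interpolation=cv2.INTER_CUBIC))
E
```

```text
time: 5.05
ee_pos: [0.5424, 0.2265, 0.0999]
eef_rot: [0.067, 0.998, -0.0, -0.0]
ft_force: [0.1, 0.3, 0.3]
width: 0.0869
[ 0.41135383  0.67070957 -1.20168981  1.66167148  0.65191467  1.27288113
  0.51460345] (array([ 1.1, -2.2,  3.9]), np.float64(-0.08720827294784703)) [0.1232769  0.2728425  0.29666113]
[[242.42667913 231.00415554]]
```

View pics/o2.png

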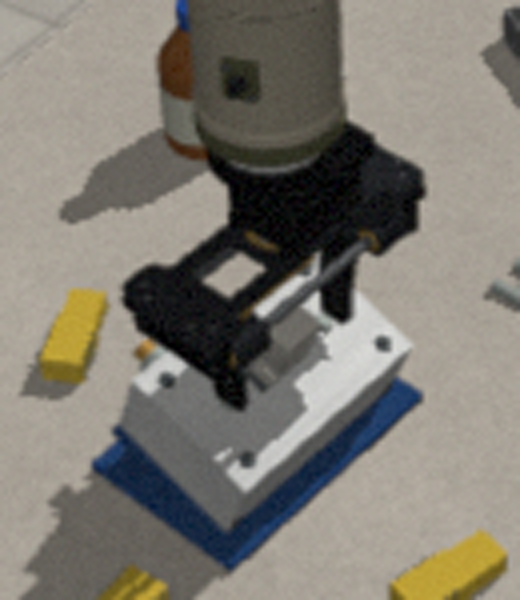

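```bash
python3 -m crank '[[0,[0,0,0],0],[0,[0,0,0],0],[0,[0,0,0],0],[0,[0,0,0],0]]' 8
python3 - <<'E'
from h import *
from bench import r
b=np.load("block.npy")
s=r.read_state();print(delta(s,[.541,.2244,.096],b[3]+np.pi/2),s["ft_force"],s["width"])
E
```

```text
time: 5.48
ee_pos: [0.5425, 0.2272, 0.0998]
eef_rot: [0.067, 0.998, 0.0, 0.0]
ft_force: [-0.3, -0.4, -0.7]
width: 0.0684
(array([ 1.2, -3. ,  3.8]), np.float64(-0.023079562193940188)) [-0.3343918  -0.40863854 -0.74430434] 0.06840062098524549
```

```bash
python3 -m crank '[[-0.1,[1,-3,3],0],[-0.2,[1,-3,3],0],[-0.25,[1,-3,3],0],[-0.25,[1,-3,3],0],[-0.25,[1,-3,3],0]]' 8
python3 - <<'E'
from h import *
from bench import r
b=np.load("block.npy")
s=r.read_state();print(delta(s,[.541,.2244,.096],b[3]+np.pi/2),s["ft_force"],s["width"])
E
python3 -m crank '[[-1,[0,0,0],0],[-1,[0,0,0],0],[-1,[0,0,0],0],[-1,[0,0,0],0],[-1,[0,0,0],0],[-1,[0,0,0],0]]' 8
python3 - <<'E'
from h import *
from bench import r
b=np.load("block.npy")
s=r.read_state();print(delta(s,[.541,.2244,.096],b[3]+np.pi/2),s["ft_force"],s["torque"],s["width"])
c=cam(r,"side","pics/s3.png")
s=cv2.imread("pics/s3.png")
cv2.imwrite("pics/o3.png",cv2.resize(s[150:300,170:300],None,fx=4,fy=4,interpolation=cv2.INTER_CUBIC))
E
```

```text
time: 5.9
ee_pos: [0.5409, 0.2244, 0.0963]
eef_rot: [0.067, 0.998, 0.0, -0.0]
ft_force: [0.4, -0.5, 1.1]
width: 0.0372
(array([-0.1,  0. ,  0.3]), np.float64(-0.014172386488697269)) [ 0.36861602 -0.54073135  1.05773003] 0.037211786545569864
time: 6.4
ee_pos: [0.5409, 0.2245, 0.0963]
eef_rot: [0.066, 0.998, 0.0, 0.0]
ft_force: [0.2, 0.9, -0.2]
width: 0.0301
(array([-0.1, -0.1,  0.3]), np.float64(-0.011018392699833965)) [ 0.15157278  0.90413631 -0.22039645] [ 0.27165728 -0.19936849 -0.05122804] 0.030064602390126222
```

View pics/o3.png

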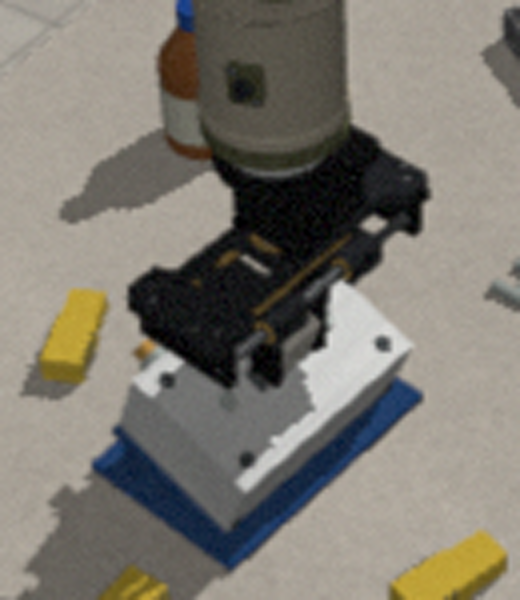

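```bash
cat > st.py <<'E'
from h import *
from bench import r
b=np.load("block.npy")
Rm=(R.from_euler('z',b[3])*R.from_euler('x',-0.35)).as_matrix()
s=r.read_state()
p=Rm.T@(s["ee_pos"]+[0,0,.019]-b[:3])*1e3-[0,0,93]
print("t %.2f grip pt rel start, block axes"%s["time"],p.round(1),"F block",(Rm.T@s["ft_force"]).round(1),"M",(Rm.T@s["torque"]).round(2),"w %.1f"%(s["width"]*1e3), "q3 %.2f"%s["joint_positions"][2])
E
python3 st.py
python3 -m crank '[[-1,[0.1,2,-0.3],1],[-1,[0.2,4,-0.6],1.5],[-1,[0.3,5,-0.9],2],[-1,[0.3,5,-0.9],2]]'; python3 st.py
```

```text
t 6.45 grip pt rel start, block axes [0.1 0.  0.3] F block [ 0.6 -0.7  0.2] M [-0.19 -0.27 -0.09] w 29.7 q3 -1.20
time: 6.78
ee_pos: [0.5413, 0.2277, 0.0966]
eef_rot: [0.085, 0.996, -0.002, -0.0]
ft_force: [-1.2, -4.8, -1.9]
width: 0.0297
t 6.78 grip pt rel start, block axes [3.4 0.  0.6] F block [-5.   1.2 -1.6] M [-0.24  1.19  0.51] w 29.7 q3 -1.19
```

```bash
python3 -m crank '[[-1,[0,0,0],0],[-1,[0,0,0],0],[-1,[0,0,0],0]]'; python3 st.py
```

```text
time: 7.03
ee_pos: [0.5413, 0.2277, 0.0966]
eef_rot: [0.085, 0.996, -0.002, -0.0]
ft_force: [-0.0, -4.3, -1.2]
width: 0.0304
t 7.03 grip pt rel start, block axes [3.3 0.  0.6] F block [-4.3 -0.1 -1.3] M [-0.33  1.13  0.48] w 30.4 q3 -1.19
```

```bash
python3 -m crank '[[-1,[0.1,2,-0.3],0],[-1,[0.2,4,-0.6],0],[-1,[0.3,6,-0.9],0],[-1,[0.3,6,-0.9],0],[-1,[0.3,6,-0.9],0]]'; python3 st.py
python3 - <<'E'
from h import *
from bench import r
c=cam(r,"side","pics/s4.png")
a=cv2.imread("pics/s3.png");s=cv2.imread("pics/s4.png")
cv2.imwrite("pics/o4.png",np.hstack([cv2.resize(i[195:265,205:275],None,fx=5.5,fy=5.5,interpolation=cv2.INTER_CUBIC) for i in (a,s)]))
E
```

```text
time: 7.45
ee_pos: [0.5415, 0.2317, 0.0977]
eef_rot: [0.085, 0.996, -0.004, -0.001]
ft_force: [-6.3, -14.8, 9.1]
width: 0.0337
t 7.45 grip pt rel start, block axes [ 7.3 -0.   1.8] F block [-15.5   0.9  10. ] M [0.97 3.58 1.14] w 33.7 q3 -1.19
```

View pics/o4.png

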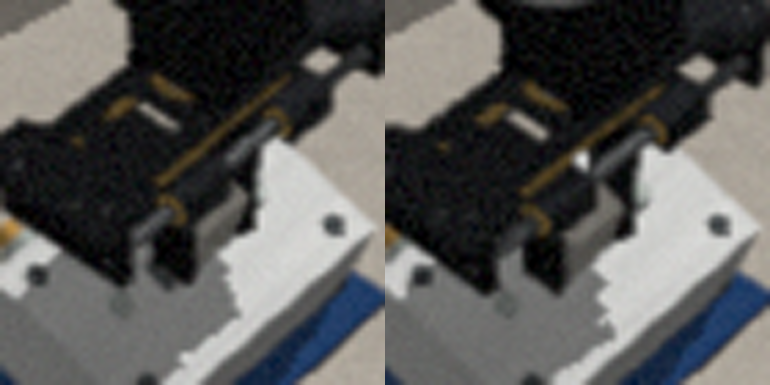

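```bash
python3 -m crank '[[-1,[0.3,-0.5,-1],0],[-1,[0.7,-1,-1.9],0],[-1,[0.7,-1,-1.9],0]]'; python3 st.py
```

```text
time: 7.75
ee_pos: [0.5411, 0.2311, 0.0987]
eef_rot: [0.085, 0.996, -0.003, -0.001]
ft_force: [0.0, -9.8, -3.7]
width: 0.032
t 7.75 grip pt rel start, block axes [ 6.7 -0.1  2.8] F block [-9.7 -0.  -3.9] M [-0.29  2.09  0.77] w 32.0 q3 -1.19
```

```bash
python3 -m crank '[[-1,[0.1,-2,-0.2],-0.5],[-1,[0.1,-4,-0.4],-1],[-1,[0.2,-6,-0.6],-1.5],[-1,[0.3,-8,-0.9],-2],[-1,[0.3,-8,-0.9],-2]]'; python3 st.py
```

```text
time: 8.17
ee_pos: [0.5395, 0.2263, 0.1007]
eef_rot: [0.066, 0.998, 0.0, -0.0]
ft_force: [2.7, -1.8, -9.1]
width: 0.03
t 8.17 grip pt rel start, block axes [1.7 0.1 5. ] F block [-1.4  0.4 -9.6] M [-0.73  0.29 -0.04] w 30.0 q3 -1.21
```

```bash
python3 -m crank '[[-1,[-0.1,-2,0.3],-0.5],[-1,[-0.2,-4,0.6],-1],[-1,[-0.2,-5,0.5],-1.5],[-1,[-0.2,-6,0.5],-2],[-1,[-0.2,-6,0.5],-2]]'; python3 st.py
```

```text
time: 8.58
ee_pos: [0.5387, 0.2223, 0.1012]
eef_rot: [0.048, 0.999, 0.001, 0.0]
ft_force: [-0.3, 5.7, -1.9]
width: 0.0301
t 8.58 grip pt rel start, block axes [-2.3  0.2  5.5] F block [ 5.6  1.6 -1.4] M [ 0.13 -1.32 -0.51] w 30.1 q3 -1.22
```

```bash
python3 -m crank '[[-1,[0.1,-2,-0.2],0],[-1,[0.2,-4,-0.5],-0.5],[-1,[0.3,-6,-0.9],-1],[-1,[0.4,-6,-1.2],-1],[-1,[0.4,-6,-1.2],-1]]'; python3 st.py
```

```text
time: 9.0
ee_pos: [0.5376, 0.2184, 0.1032]
eef_rot: [0.039, 0.999, 0.003, 0.001]
ft_force: [-0.9, 10.5, 1.0]
width: 0.0316
t 9.00 grip pt rel start, block axes [-6.3  0.   7.6] F block [10.2  1.8  1.8] M [ 0.4  -2.52 -0.85] w 31.6 q3 -1.23
```

```bash
python3 -m crank '[[-1,[0.1,-1,-0.3],0],[-1,[0.2,-2,-0.6],0],[-1,[0.2,-2,-0.6],0]]'; python3 st.py
python3 - <<'E'
from h import *
from bench import r
c=cam(r,"side","pics/s5.png")
a=cv2.imread("pics/s3.png");s=cv2.imread("pics/s5.png")
cv2.imwrite("pics/o5.png",np.hstack([cv2.resize(i[195:265,205:275],None,fx=5.5,fy=5.5,interpolation=cv2.INTER_CUBIC) for i in (a,s)]))
E
```

```text
time: 9.25
ee_pos: [0.5372, 0.2169, 0.104]
eef_rot: [0.038, 0.999, 0.003, 0.001]
ft_force: [-1.0, 11.2, 2.6]
width: 0.0326
t 9.25 grip pt rel start, block axes [-7.9 -0.1  8.4] F block [11.   1.4  3.3] M [ 0.46 -2.62 -0.88] w 32.6 q3 -1.23
```

View pics/o5.png

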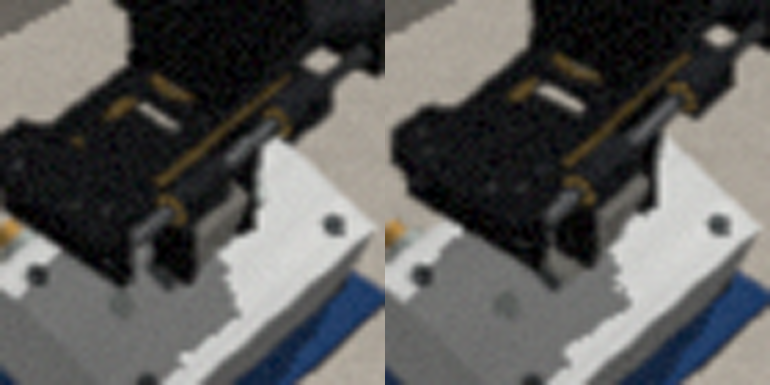

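```bash
cat > ov.py <<'E'
import sys,pickle
from h import *
cs,ct=pickle.load(open("cams.pkl","rb"))
b=np.load("block.npy")
Rm=(R.from_euler('z',b[3])*R.from_euler('x',-0.35)).as_matrix()
def overlay(img,cx,th,rise,out,x0=225,y0=205,w=45,h=45,f=12,off=(0,0)):
    i=cv2.resize(img[y0:y0+h,x0:x0+w],None,fx=f,fy=f,interpolation=cv2.INTER_CUBIC)
    j=i.copy()
    S=R.from_euler('y',th).as_matrix()
    # axis passes through block x=cx at z=52 ; origin at 35+rise
    def pt(x,y,z):
        v=S@np.array([x,y,z-(17-rise)])+[cx,0,52]
        return Rm@(v/1e3)+b[:3]
    V=[pt(x,y,z) for z in(30,74) for x,y in((15,-11),(-15,-11),(-15,11),(15,11))]
    uv=((proj(cs,V)+off-(x0,y0)+.5)*f).astype(int)
    for a,c in [(0,1),(1,2),(2,3),(3,0),(4,5),(5,6),(6,7),(7,4),(0,4),(1,5),(2,6),(3,7)]:
        cv2.line(j,tuple(map(int,uv[a])),tuple(map(int,uv[c])),(0,255,0),1)
    cv2.imwrite(out,np.hstack([i,j])[:, :])
if __name__=="__main__":
    overlay(cv2.imread(sys.argv[1]),float(sys.argv[2]),float(sys.argv[3]),float(sys.argv[4]),sys.argv[5],f=8)
E
python3 ov.py pics/s3.png 0 0 0 pics/v3.png; python3 ov.py pics/s5.png 0 -0.12 5 pics/v5.png
python3 -c "
import cv2,numpy as np
cv2.imwrite('pics/v.png',np.vstack([cv2.imread('pics/v3.png'),cv2.imread('pics/v5.png')])[:, :])"
```

```text
(no output)
```

View pics/v.png

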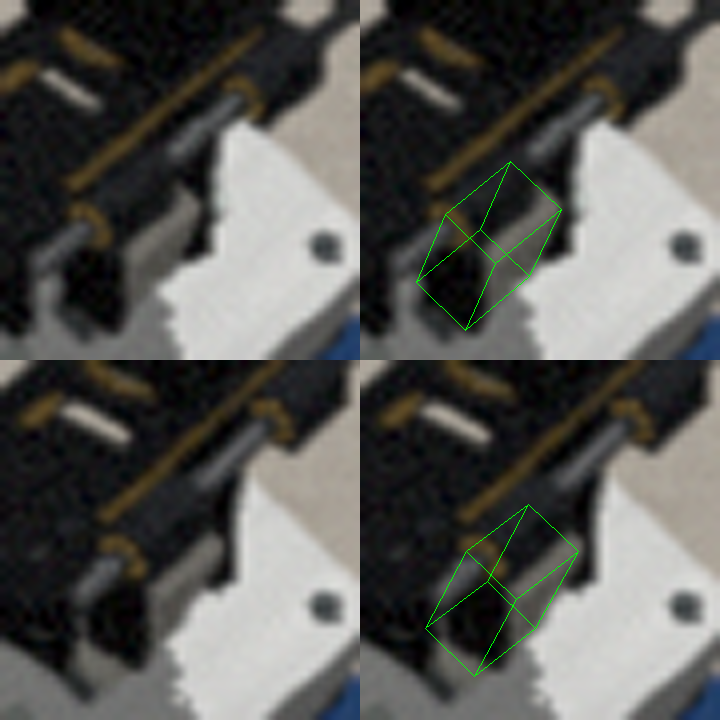

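```bash
python3 -m crank '[[-1,[0,3,0],1],[-1,[0,6,0],2],[-1,[0,9,0],3],[-1,[0,11,0],4],[-1,[0,11,0],4]]'; python3 st.py
```

```text
time: 9.72
ee_pos: [0.5382, 0.2239, 0.1024]
eef_rot: [0.075, 0.997, -0.0, -0.0]
ft_force: [-3.8, -0.0, 5.4]
width: 0.0306
t 9.72 grip pt rel start, block axes [-0.9  0.4  7. ] F block [-0.5  1.7  6.4] M [ 0.83 -0.01  0.14] w 30.6 q3 -1.21
```

```bash
python3 -m crank '[[-1,[0.3,2,-0.8],0.5],[-1,[0.5,4,-1.4],1],[-1,[0.7,6,-2],1],[-1,[0.9,8,-2.5],1],[-1,[0.9,8,-2.5],1]]'; python3 st.py
```

```text
time: 10.13
ee_pos: [0.5386, 0.2294, 0.1043]
eef_rot: [0.085, 0.996, -0.002, -0.001]
ft_force: [-5.1, -9.9, 6.4]
width: 0.0303
t 10.13 grip pt rel start, block axes [4.7 0.1 8.8] F block [-10.5   1.3   7.3] M [0.96 2.33 0.69] w 30.3 q3 -1.20
```

```bash
python3 -m crank '[[-1,[0.3,1,-0.8],0],[-1,[0.6,2,-1.6],0],[-1,[0.7,4,-2],0],[-1,[0.7,4,-2],0]]'; python3 st.py
```

```text
time: 10.47
ee_pos: [0.5387, 0.2328, 0.1061]
eef_rot: [0.085, 0.996, -0.003, -0.001]
ft_force: [-5.1, -12.2, 5.3]
width: 0.032
t 10.47 grip pt rel start, block axes [ 8.  -0.2 10.6] F block [-12.8   1.4   6.2] M [0.64 2.7  0.84] w 32.0 q3 -1.20
```

```bash
python3 -m crank '[[-1,[0.2,-3,-0.4],-1],[-1,[0.2,-6,-0.5],-2],[-1,[0.2,-9,-0.5],-3],[-1,[0.2,-11,-0.5],-4],[-1,[0.2,-11,-0.5],-4]]'; python3 st.py
```

```text
time: 10.88
ee_pos: [0.5368, 0.2257, 0.1076]
eef_rot: [0.048, 0.999, 0.001, 0.0]
ft_force: [-0.9, 2.7, 0.6]
width: 0.0305
t 10.88 grip pt rel start, block axes [ 0.7  0.2 12.4] F block [2.5 1.  1. ] M [ 0.14 -0.52 -0.27] w 30.5 q3 -1.22
```

```bash
python3 -m crank '[[-1,[0.2,-2,-0.4],0],[-1,[0.3,-4,-0.7],-1],[-1,[0.3,-6,-0.9],-1],[-1,[0.4,-8,-1.1],-1],[-1,[0.4,-9,-1.2],-1],[-1,[0.4,-9,-1.2],-1]]'; python3 st.py
```

```text
time: 11.38
ee_pos: [0.5352, 0.2195, 0.11]
eef_rot: [0.039, 0.999, 0.003, 0.001]
ft_force: [-1.8, 10.0, 5.6]
width: 0.0307
t 11.38 grip pt rel start, block axes [-5.6  0.1 14.8] F block [9.6 1.  6.3] M [ 0.65 -2.43 -0.8 ] w 30.7 q3 -1.24
```

```bash
python3 -m crank '[[-1,[0.2,-1,-0.5],0],[-1,[0.3,-3,-1],0],[-1,[0.3,-3,-1],0]]'; python3 st.py;  python3 - <<'E'
from h import *
from bench import r
from ov import overlay
c=cam(r,"side","pics/s6.png")
i=cv2.imread("pics/s6.png")
overlay(i,0,-0.1,8,"pics/v6a.png",f=8);overlay(i,0,-0.1,13,"pics/v6b.png",f=8)
cv2.imwrite("pics/v6.png",np.vstack([cv2.imread("pics/v6a.png"),cv2.imread("pics/v6b.png")[:,:]])[:600*2])
E
```

```text
time: 11.63
ee_pos: [0.5347, 0.2168, 0.1112]
eef_rot: [0.039, 0.999, 0.003, 0.001]
ft_force: [-2.4, 10.7, 6.4]
width: 0.0324
t 11.63 grip pt rel start, block axes [-8.3 -0.2 16.1] F block [10.3  1.4  7.4] M [ 0.74 -2.52 -0.77] w 32.4 q3 -1.24
```

View pics/v6.png

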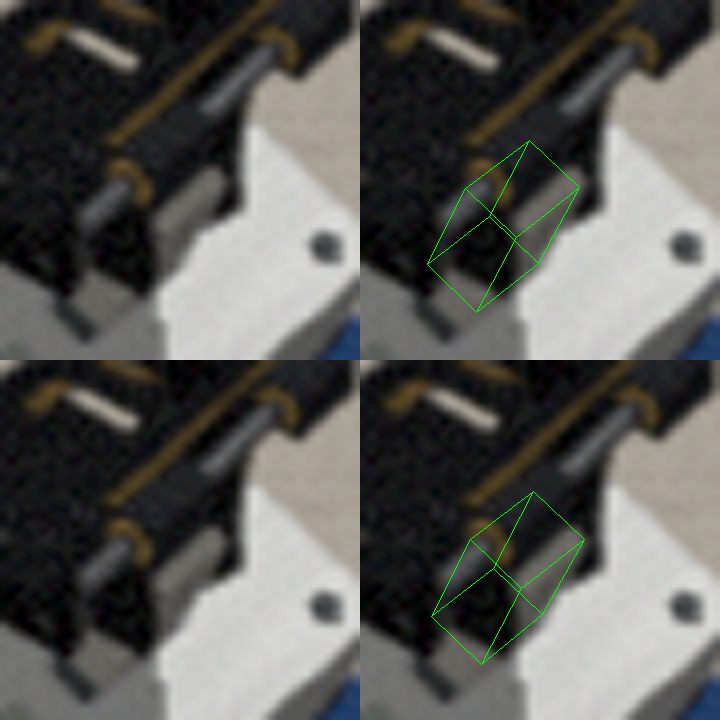

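```bash
python3 -m crank '[[-1,[0.2,3,-0.5],1],[-1,[0.3,6,-0.9],2],[-1,[0.4,9,-1.2],3],[-1,[0.5,11,-1.4],4],[-1,[0.5,11,-1.4],4]]'; python3 st.py
```

```text
time: 12.1
ee_pos: [0.5352, 0.2235, 0.1106]
eef_rot: [0.076, 0.997, -0.001, -0.0]
ft_force: [-2.6, -2.2, 2.7]
width: 0.031
t 12.10 grip pt rel start, block axes [-1.6  0.3 15.6] F block [-2.6  1.2  3.3] M [0.38 0.26 0.18] w 31.0 q3 -1.22
```

```bash
python3 -m crank '[[-1,[0.4,3,-1.1],0.5],[-1,[0.7,6,-1.9],1],[-1,[0.9,9,-2.5],1],[-1,[1,11,-2.8],1],[-1,[1,11,-2.8],1]]'; python3 st.py
```

```text
time: 12.52
ee_pos: [0.5359, 0.2329, 0.1133]
eef_rot: [0.085, 0.996, -0.002, -0.0]
ft_force: [-3.6, -8.1, 6.7]
width: 0.0316
t 12.52 grip pt rel start, block axes [ 7.8 -0.  18.3] F block [-8.5  0.   7.1] M [0.61 2.26 0.7 ] w 31.6 q3 -1.21
```

```bash
python3 -m crank '[[-1,[0.3,-3,-0.8],-1],[-1,[0.4,-6,-1.1],-2],[-1,[0.4,-9,-1.1],-3],[-1,[0.4,-11,-1.1],-4],[-1,[0.4,-11,-1.1],-4]]'; python3 st.py
```

```text
time: 12.93
ee_pos: [0.5337, 0.225, 0.1151]
eef_rot: [0.048, 0.999, 0.001, 0.0]
ft_force: [0.2, 2.4, -0.6]
width: 0.0306
t 12.93 grip pt rel start, block axes [-0.3  0.4 20.4] F block [ 2.4  0.4 -0.5] M [-0.09 -0.64 -0.28] w 30.6 q3 -1.24
```

```bash
python3 -m crank '[[-1,[0.2,-2,-0.6],0],[-1,[0.4,-4,-1.1],-1],[-1,[0.5,-6,-1.4],-1],[-1,[0.6,-8,-1.7],-1],[-1,[0.7,-10,-1.9],-1],[-1,[0.7,-10,-1.9],-1]]'; python3 st.py
```

```text
time: 13.43
ee_pos: [0.5319, 0.217, 0.1179]
eef_rot: [0.039, 0.999, 0.002, 0.001]
ft_force: [-0.8, 7.8, 2.4]
width: 0.0318
t 13.43 grip pt rel start, block axes [-8.5  0.1 23.3] F block [7.7 0.8 2.9] M [ 0.41 -1.97 -0.61] w 31.8 q3 -1.25
```

```bash
python3 - <<'E'
from h import *
from bench import r
from ov import overlay
c=cam(r,"side","pics/s7.png");cam(r,"top","pics/t7.png")
i=cv2.imread("pics/s7.png")
overlay(i,0,-0.1,10,"pics/v7.png",f=8)
t=cv2.imread("pics/t7.png")
cv2.imwrite("pics/v7t.png",np.vstack([cv2.imread("pics/v7.png"),cv2.resize(t[170:240,150:250],(720,504))[:240*2]])[:])
E
python3 -c "
import cv2;print(cv2.imread('pics/v7t.png').shape)"
```

```text
(840, 720, 3)
```

View pics/v7.png

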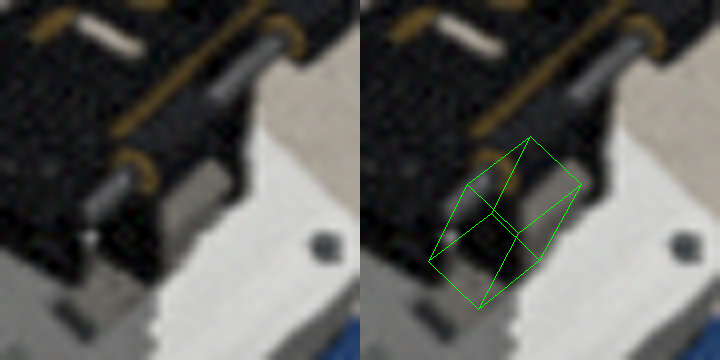

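View pics/s7.png

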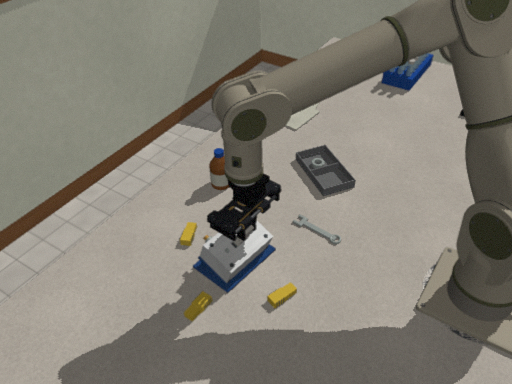

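```bash
python3 -m crank '[[-1,[0.1,3,-0.2],1],[-1,[0.2,6,-0.3],2],[-1,[0.2,9,-0.4],3],[-1,[0.2,11,-0.5],4],[-1,[0.2,11,-0.5],4]]'; python3 st.py
```

```text
time: 13.95
ee_pos: [0.5328, 0.225, 0.1169]
eef_rot: [0.076, 0.997, -0.001, 0.0]
ft_force: [-1.0, -2.8, 2.1]
width: 0.0304
t 13.95 grip pt rel start, block axes [-0.5  0.6 22.4] F block [-2.9 -0.2  2.2] M [0.03 0.22 0.14] w 30.4 q3 -1.23
```

```bash
python3 -m crank '[[-1,[0.2,3,-0.6],0.5],[-1,[0.4,6,-1.2],1],[-1,[0.6,9,-1.7],1],[-1,[0.7,10,-2],1],[-1,[0.7,10,-2],1]]'; python3 st.py
```

```text
time: 14.37
ee_pos: [0.5335, 0.2334, 0.1185]
eef_rot: [0.085, 0.996, -0.002, -0.0]
ft_force: [-3.4, -7.4, 3.6]
width: 0.031
t 14.37 grip pt rel start, block axes [ 8.   0.5 24.1] F block [-7.8  1.   4.2] M [0.38 1.79 0.54] w 31.0 q3 -1.22
```

```bash
python3 -m crank '[[-1,[0.3,-3,-0.7],-1],[-1,[0.3,-6,-0.9],-2],[-1,[0.3,-9,-0.9],-3],[-1,[0.3,-11,-0.9],-4],[-1,[0.3,-11,-0.9],-4]]'; python3 st.py
```

```text
time: 14.78
ee_pos: [0.5314, 0.2251, 0.1203]
eef_rot: [0.048, 0.999, 0.001, 0.0]
ft_force: [-0.1, 1.6, -2.2]
width: 0.0302
t 14.78 grip pt rel start, block axes [-0.5  0.8 26.1] F block [ 1.5  1.  -1.9] M [-0.12 -0.53 -0.31] w 30.2 q3 -1.24
```

```bash
python3 -m crank '[[-1,[0.2,-3,-0.6],0],[-1,[0.4,-6,-1.1],-1],[-1,[0.5,-9,-1.5],-1],[-1,[0.7,-11,-1.9],-1],[-1,[0.7,-11,-1.9],-1]]'; python3 st.py
```

```text
time: 15.2
ee_pos: [0.5295, 0.2162, 0.1232]
eef_rot: [0.04, 0.999, 0.002, 0.001]
ft_force: [-0.3, 7.4, 2.4]
width: 0.0318
t 15.20 grip pt rel start, block axes [-9.6  0.4 29. ] F block [7.3 0.4 2.7] M [ 0.16 -1.89 -0.64] w 31.8 q3 -1.26
```

```bash
python3 - <<'E'
from h import *
from bench import r
from ov import overlay
c=cam(r,"side","pics/s8.png")
i=cv2.imread("pics/s8.png")
overlay(i,0,-0.1,16,"pics/v8.png",f=8,off=(-.5,-.4))
E
```

```text
(no output)
```

View pics/v8.png

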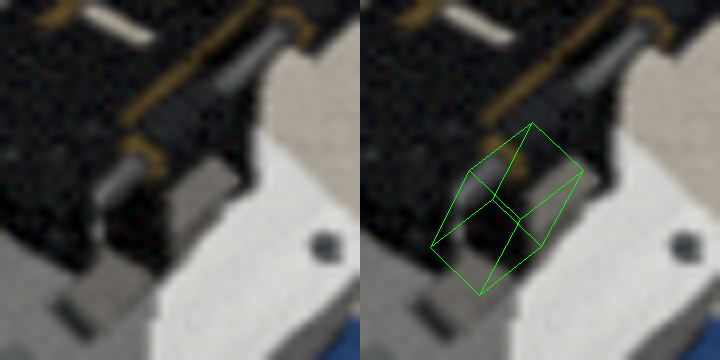

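```bash
python3 - <<'E'
import cv2,numpy as np
o=[]
for n in ("s3","s7","s8"):
    i=cv2.imread(f"pics/{n}.png")[215:257,228:262]
    i=np.clip(i.astype(float)*1.6,0,255).astype(np.uint8)
    o.append(cv2.resize(i,None,fx=7.8,fy=12,interpolation=cv2.INTER_CUBIC) if 0 else cv2.resize(i,None,fx=7.8,fy=7.8,interpolation=cv2.INTER_CUBIC))
cv2.imwrite("pics/z8.png",np.hstack(o)); print(np.hstack(o).shape)
E
```

```text
(328, 795, 3)
```

View pics/z8.png

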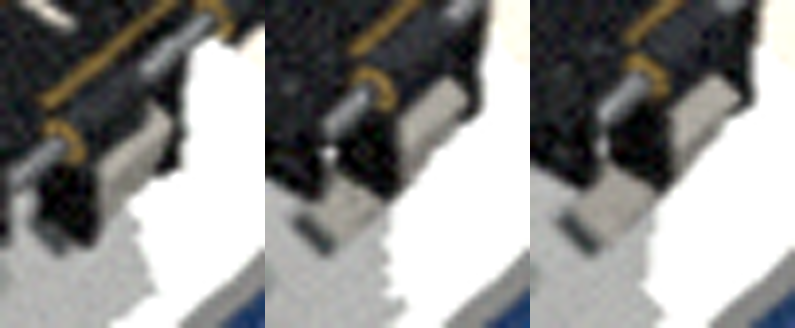

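```bash
python3 -m crank '[[-1,[0,3,0],1],[-1,[0,6,0],2],[-1,[0,9,0],3],[-1,[0,12,0],3],[-1,[0,12,0],3]]'; python3 st.py
```

```text
time: 15.67
ee_pos: [0.5306, 0.2255, 0.1221]
eef_rot: [0.066, 0.998, -0.001, 0.0]
ft_force: [-2.2, -4.6, 5.4]
width: 0.0306
t 15.67 grip pt rel start, block axes [-0.3  1.  28.1] F block [-4.9 -0.4  5.6] M [0.3  0.68 0.26] w 30.6 q3 -1.24
```

```bash
python3 -m crank '[[0,[0,0,0],0],[0,[0,0,0],0],[0,[0,0,0],0],[0,[0,0,0],0]]'; python3 st.py;python3 - <<'E'
from h import *
from bench import r
from ov import overlay
c=cam(r,"side","pics/s9.png")
i=cv2.imread("pics/s9.png")
for k,R_ in enumerate((12,16,20)): overlay(i,0,0,R_,f"pics/v9{k}.png",f=7,off=(-.5,-.4),y0=212,h=38)
cv2.imwrite("pics/v9.png",np.vstack([cv2.imread(f"pics/v9{k}.png")[:, (0 if k==1 else 0):] for k in range(2)]))
E
```

```text
time: 16.0
ee_pos: [0.5306, 0.2258, 0.1218]
eef_rot: [0.066, 0.998, 0.0, 0.0]
ft_force: [-1.0, -0.1, 0.6]
width: 0.0426
t 16.00 grip pt rel start, block axes [ 0.1  1.1 27.8] F block [-0.2  0.8  0.9] M [-0.16 -0.13 -0.02] w 42.6 q3 -1.24
```

View pics/v9.png

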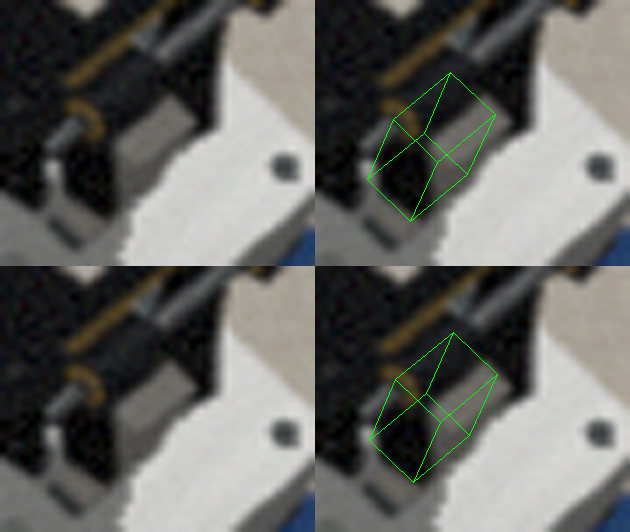

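```bash
python3 -m crank '[[0,[-1,0,3],0],[0,[-2,0,6],0],[0,[-3,0,9],0],[0,[-3,0,11],0],[0,[-3,0,11],0]]'; python3 st.py;python3 -m crank '[[-1,[0,0,0],0],[-1,[0,0,0],0],[-1,[0,0,0],0],[-1,[0,0,0],0]]' 10; python3 st.py
```

```text
time: 16.47
ee_pos: [0.5333, 0.2252, 0.1102]
eef_rot: [0.067, 0.998, -0.0, -0.0]
ft_force: [-0.3, -1.2, 0.3]
width: 0.0437
t 16.47 grip pt rel start, block axes [-0.2  2.5 16. ] F block [-1.2  0.   0.4] M [-0.13 -0.08 -0.02] w 43.7 q3 -1.22
time: 16.8
ee_pos: [0.5335, 0.2249, 0.111]
eef_rot: [0.067, 0.998, -0.0, -0.0]
ft_force: [-0.6, -2.8, 2.3]
width: 0.0306
t 16.80 grip pt rel start, block axes [-0.5  2.  16.6] F block [-2.9 -0.6  2.2] M [0.15 0.36 0.14] w 30.6 q3 -1.22
```

```bash
python3 -m crank '[[-1,[0.3,2,-0.8],0.5],[-1,[0.5,4,-1.4],1],[-1,[0.7,6,-2],1.5]]'; python3 st.py;  python3 -m crank '[[-1,[0.3,2,-0.9],0.5],[-1,[0.5,4,-1.5],1],[-1,[0.5,4,-1.5],1]]'; python3 st.py
```

```text
time: 17.05
ee_pos: [0.5336, 0.2297, 0.1126]
eef_rot: [0.081, 0.997, -0.002, -0.0]
ft_force: [-2.8, -10.7, 3.9]
width: 0.03
t 17.05 grip pt rel start, block axes [ 4.3  1.9 18.3] F block [-10.9  -0.1   4.1] M [0.19 2.4  0.82] w 30.0 q3 -1.22
time: 17.3
ee_pos: [0.5337, 0.2331, 0.114]
eef_rot: [0.09, 0.996, -0.002, -0.0]
ft_force: [-2.3, -9.6, 3.9]
width: 0.0313
t 17.30 grip pt rel start, block axes [ 7.7  1.8 19.8] F block [-9.8 -0.4  4. ] M [0.42 2.45 0.78] w 31.3 q3 -1.21
```

```bash
python3 -m crank '[[-1,[0.3,0.5,-0.9],0],[-1,[0.5,1,-1.5],0],[-1,[0.5,1,-1.5],0]]'; python3 st.py;  python3 -m crank '[[-1,[0,-3,0],-1],[-1,[0,-5,0],-2],[-1,[0,-6,0],-2]]'; python3 st.py
```

```text
time: 17.55
ee_pos: [0.5337, 0.2341, 0.1149]
eef_rot: [0.089, 0.996, -0.002, -0.0]
ft_force: [1.1, -8.1, -3.0]
width: 0.032
t 17.55 grip pt rel start, block axes [ 8.7  1.6 20.7] F block [-7.9 -1.  -3.5] M [-0.41  1.75  0.67] w 32.0 q3 -1.21
time: 17.8
ee_pos: [0.5324, 0.2303, 0.1156]
eef_rot: [0.071, 0.998, 0.0, -0.0]
ft_force: [1.6, -1.9, -3.9]
width: 0.0311
t 17.80 grip pt rel start, block axes [ 4.8  2.1 21.6] F block [-1.7 -0.4 -4.3] M [-0.55  0.18 -0.04] w 31.1 q3 -1.23
```

```bash
python3 -m crank '[[-1,[0,-3,-0.1],-1],[-1,[0.1,-6,-0.3],-2]]'; python3 st.py;  python3 -m crank '[[-1,[0.1,-3,-0.3],-0.5],[-1,[0.2,-5,-0.6],-1],[-1,[0.2,-5,-0.6],-1]]'; python3 st.py
```

```text
time: 17.97
ee_pos: [0.5313, 0.2259, 0.1167]
eef_rot: [0.052, 0.999, 0.001, 0.0]
ft_force: [0.2, 4.6, -0.1]
width: 0.03
t 17.97 grip pt rel start, block axes [ 0.2  2.2 22.8] F block [4.6 0.4 0. ] M [ 0.01 -0.87 -0.48] w 30.0 q3 -1.24
time: 18.22
ee_pos: [0.5305, 0.2219, 0.1181]
eef_rot: [0.043, 0.999, 0.002, 0.0]
ft_force: [-2.4, 4.9, 4.7]
width: 0.0303
t 18.22 grip pt rel start, block axes [-3.8  2.  24.2] F block [4.6 1.3 5.5] M [ 0.48 -1.46 -0.51] w 30.3 q3 -1.25
```

```bash
python3 -m crank '[[-1,[0.3,-2,-0.9],0],[-1,[0.5,-4,-1.5],0],[-1,[0.6,-5,-1.8],0]]'; python3 st.py;  python3 -m crank '[[-1,[0.2,-1,-0.6],-0.5],[-1,[0.4,-1,-1.2],-0.5],[-1,[0.4,-1,-1.2],-0.5]]'; python3 st.py
```

```text
time: 18.47
ee_pos: [0.5294, 0.2179, 0.1202]
eef_rot: [0.043, 0.999, 0.003, 0.001]
ft_force: [-2.4, 8.2, 3.7]
width: 0.0323
t 18.47 grip pt rel start, block axes [-7.9  1.8 26.3] F block [7.9 2.  4.7] M [ 0.41 -2.19 -0.67] w 32.3 q3 -1.25
time: 18.72
ee_pos: [0.529, 0.2165, 0.1211]
eef_rot: [0.039, 0.999, 0.002, 0.001]
ft_force: [-0.1, 7.0, 1.8]
width: 0.0332
t 18.72 grip pt rel start, block axes [-9.4  1.6 27.3] F block [7.  0.4 2. ] M [ 0.28 -1.91 -0.53] w 33.2 q3 -1.26
```

```bash
python3 -m crank '[[-1,[0.2,3,-0.5],1],[-1,[0.3,6,-0.8],2],[-1,[0.4,9,-1.2],3]]'; python3 st.py;  python3 -m crank '[[-1,[0.2,3,-0.7],0.5],[-1,[0.5,6,-1.4],1],[-1,[0.5,6,-1.4],1]]'; python3 st.py
```

```text
time: 18.97
ee_pos: [0.5294, 0.2237, 0.1217]
eef_rot: [0.067, 0.998, 0.0, 0.0]
ft_force: [-1.4, 0.9, 1.9]
width: 0.0311
t 18.97 grip pt rel start, block axes [-2.2  2.  28. ] F block [0.7 0.7 2.3] M [ 0.11 -0.24  0.01] w 31.1 q3 -1.24
time: 19.22
ee_pos: [0.5299, 0.228, 0.1222]
eef_rot: [0.076, 0.997, -0.001, -0.0]
ft_force: [-0.5, -3.6, 3.4]
width: 0.0296
t 19.22 grip pt rel start, block axes [ 2.1  1.9 28.5] F block [-3.7 -1.1  3.2] M [0.14 0.92 0.29] w 29.6 q3 -1.23
```

```bash
python3 -m crank '[[-1,[0.3,3,-0.9],0.5],[-1,[0.6,6,-1.6],1],[-1,[0.8,7,-2.2],1]]'; python3 st.py;  python3 -m crank '[[-1,[0.2,1,-0.6],0],[-1,[0.4,2,-1.2],0],[-1,[0.4,2,-1.2],0]]'; python3 st.py
python3 - <<'E'
from h import *
from bench import r
from ov import overlay
c=cam(r,"side","pics/s10.png")
i=cv2.imread("pics/s10.png")
overlay(i,0,0.12,20,"pics/v10.png",f=8,off=(-.5,-.4))
E
```

```text
time: 19.47
ee_pos: [0.5301, 0.2341, 0.1241]
eef_rot: [0.085, 0.996, -0.002, -0.0]
ft_force: [-1.9, -7.3, 2.2]
width: 0.0317
t 19.47 grip pt rel start, block axes [ 8.2  1.8 30.5] F block [-7.5  0.2  2.4] M [0.07 1.79 0.51] w 31.7 q3 -1.23
time: 19.72
ee_pos: [0.5301, 0.2369, 0.1256]
eef_rot: [0.084, 0.996, -0.001, -0.0]
ft_force: [0.1, 1.4, -0.3]
width: 0.0302
t 19.72 grip pt rel start, block axes [11.   1.7 32. ] F block [ 1.4  0.2 -0.2] M [-0.1  -0.35 -0.08] w 30.2 q3 -1.23
```

View pics/v10.png

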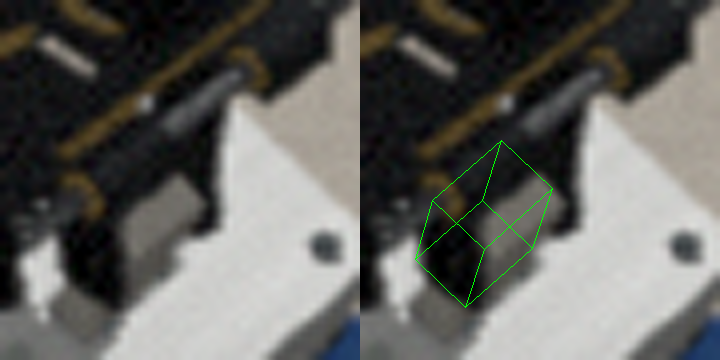

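```bash
python3 -m crank '[[-1,[0,0,0],0],[-1,[0,0,0],0],[-1,[0,0,0],0]]' 20; python3 st.py;  python3 -m crank '[[-1,[0.5,-1,-1.3],0],[-1,[1,-2,-2.6],-1],[-1,[1,-2,-2.6],-1]]'; python3 st.py
```

```text
time: 20.02
ee_pos: [0.5301, 0.2378, 0.1256]
eef_rot: [0.084, 0.996, 0.0, 0.0]
ft_force: [0.2, -0.5, -0.5]
width: 0.03
t 20.02 grip pt rel start, block axes [11.9  1.7 32.1] F block [-0.5 -0.1 -0.5] M [-0.19  0.13  0.05] w 30.0 q3 -1.23
time: 20.27
ee_pos: [0.5287, 0.2361, 0.1287]
eef_rot: [0.074, 0.997, 0.0, 0.0]
ft_force: [0.3, 0.9, 0.3]
width: 0.0301
t 20.27 grip pt rel start, block axes [10.   1.8 35.4] F block [ 0.9 -0.3  0.2] M [-0.06 -0.09 -0.03] w 30.1 q3 -1.24
```

```bash
python3 -m crank '[[-1,[2,-1,-5.6],0],[-1,[4.1,-1,-11.3],0],[-1,[6.2,-2,-16.9],0]]'; python3 st.py;  python3 -m crank '[[-1,[4,0,-11],0],[-1,[8,0,-22],0],[-1,[12,0,-33],0],[-1,[14,0,-55],0],[-1,[14,0,-80],0],[-1,[14,0,-80],0]]'; python3 st.py
python3 - <<'E'
from h import *
from bench import r
c=cam(r,"side","pics/s11.png");cam(r,"top","pics/t11.png")
i=cv2.imread("pics/s11.png")
cv2.imwrite("pics/o11.png",cv2.resize(i[130:290,170:310],None,fx=4,fy=4,interpolation=cv2.INTER_CUBIC)[:600])
E
```

```text
time: 20.52
ee_pos: [0.522, 0.2354, 0.1461]
eef_rot: [0.075, 0.997, 0.0, 0.0]
ft_force: [0.3, -0.6, -0.4]
width: 0.0301
t 20.52 grip pt rel start, block axes [ 8.4  2.  54. ] F block [-0.6 -0.2 -0.5] M [-0.15 -0.19 -0.08] w 30.1 q3 -1.26
time: 21.02
ee_pos: [0.5091, 0.2389, 0.2305]
eef_rot: [0.075, 0.997, 0.001, 0.003]
ft_force: [0.4, 0.4, -1.2]
width: 0.0298
t 21.02 grip pt rel start, block axes [ 10.1 -14.6 137.8] F block [ 0.5  0.1 -1.2] M [-0.15 -0.04 -0.05] w 29.8 q3 -1.35
```

View pics/o11.png

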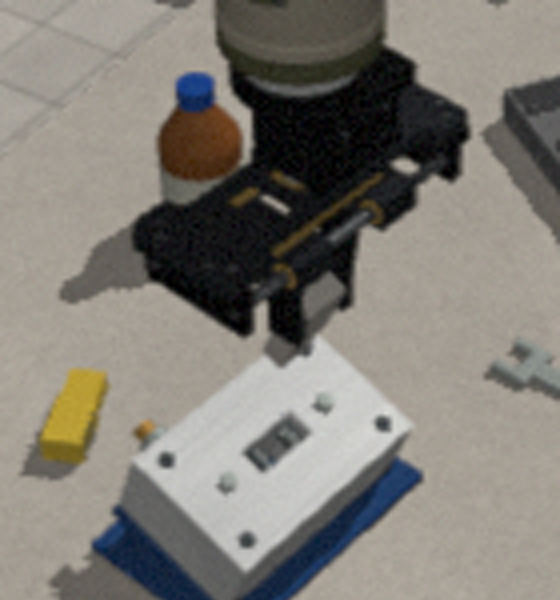

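```bash
python3 - <<'E'
from h import *
from bench import r
t=np.load("tray.npy"); s=r.read_state()
bay=R.from_euler('z',t[3]).apply([.049-.007,0,0])+[t[0],t[1],0.2]
print(bay,delta(s,bay,t[3]), s["joint_positions"])
E
```

```text
[ 0.50417435 -0.20387072  0.2       ] (array([ -61.8, -437.1,   26.6]), np.float64(26.26518655380489)) [ 0.49445363  0.51218504 -1.34188053  1.58224958  0.50309128  1.44762869
  0.53854694]
```

```bash
python3 -m crank '[[-1,[-4,-30,0],2],[-1,[-8,-60,0],4],[-1,[-12,-90,0],6],[-1,[-17,-120,0],8],[-1,[-21,-150,0],10],[-1,[-25,-180,0],12],[-1,[-29,-210,0],14],[-1,[-34,-240,0],16],[-1,[-38,-270,0],18],[-1,[-42,-300,0],20],[-1,[-46,-325,0],22],[-1,[-49,-345,0],24]]'
python3 - <<'E'
from h import *
from bench import r
t=np.load("tray.npy"); s=r.read_state()
bay=R.from_euler('z',t[3]).apply([.049-.007,0,0])+[t[0],t[1],0.2]
print(bay,delta(s,bay,t[3]), s["joint_positions"],s["width"])
E
```

```text
time: 22.12
ee_pos: [0.5044, -0.1139, 0.2247]
eef_rot: [0.283, 0.959, -0.0, -0.0]
ft_force: [0.1, -0.5, 0.1]
width: 0.0301
[ 0.50417435 -0.20387072  0.2       ] (array([-48.7, -75.6,  24.7]), np.float64(2.023193430050718)) [ 1.26545853  0.36015927 -1.34660373  1.69162566  0.35777492  1.38018281
  0.8596705 ] 0.030102410693140555
```

```bash
python3 -m crank '[[-1,[-15,-24,5],1],[-1,[-30,-48,10],2],[-1,[-42,-68,15],2],[-1,[-49,-76,20],2],[-1,[-49,-76,25],2],[-1,[-49,-76,25],2],[-1,[-49,-76,25],2]]'
python3 - <<'E'
from h import *
from bench import r
t=np.load("tray.npy"); s=r.read_state()
bay=R.from_euler('z',t[3]).apply([.049-.007,0,0])+[t[0],t[1],0.2]
print(delta(s,bay,t[3]), s["joint_positions"],s["width"])
cs=cam(r,"side","pics/s12.png");ct=cam(r,"top","pics/t12.png")
print("grip px",proj(cs,s["ee_pos"]+[0,0,.019]),proj(ct,s["ee_pos"]+[0,0,.019]))
i=cv2.imread("pics/s12.png");j=cv2.imread("pics/t12.png")
f=lambda i,x,y:cv2.resize(i[y:y+100,x:x+65],None,fx=6,fy=6,interpolation=cv2.INTER_CUBIC)
g=proj(cs,s["ee_pos"])[0].astype(int);h=proj(ct,s["ee_pos"])[0].astype(int); print(g,h)
cv2.imwrite("pics/o12.png",np.hstack([f(i,g[0]-30,g[1]-50),f(j,h[0]-32,h[1]-50)]))
E
```

```text
time: 22.7
ee_pos: [0.5055, -0.2, 0.2]
eef_rot: [0.296, 0.955, 0.0, -0.0]
ft_force: [0.7, -0.1, -0.2]
width: 0.03
(array([-1.1, -3.9,  0. ]), np.float64(0.39948521201574944)) [ 1.31147091  0.4413592  -1.27088726  1.66290372  0.42948746  1.36069589
  0.9436135 ] 0.03002686995863558
grip px [[334.82345525 122.17345693]] [[399.95390437 228.63387832]]
[334 127] [396 228]
```

View pics/o12.png

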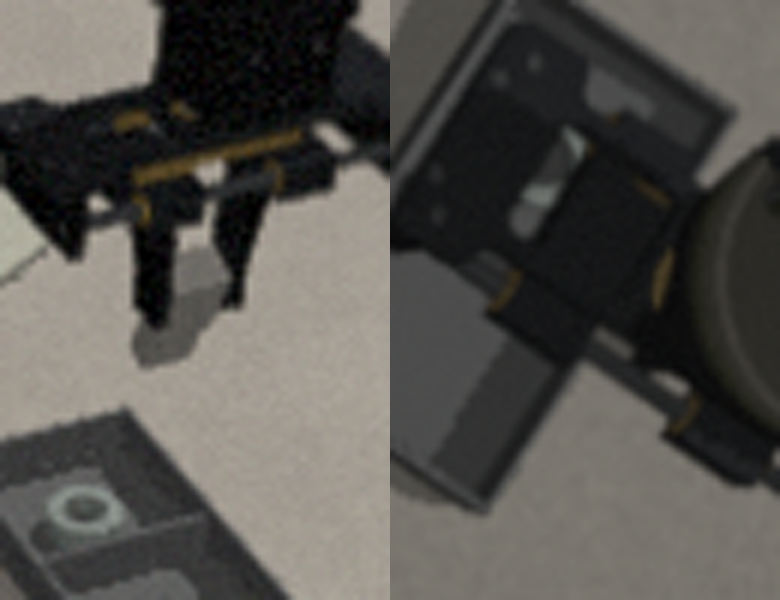

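View pics/s12.png

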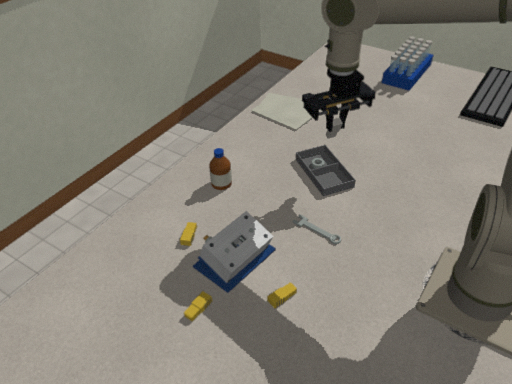

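```bash
cat > ov2.py <<'E'
from h import *
import pickle
cs,ct=pickle.load(open("cams.pkl","rb"))
def stp(s,phi,zg,yo=0):
    """stopper pts -> world. stopper x=tool y; up axis leans by phi toward +tool x"""
    M=R.from_quat(s["eef_rot"]).as_matrix()
    up=-M[:,2]*np.cos(phi)+M[:,0]*np.sin(phi); X=M[:,1]; Y=np.cross(up,X)
    B=np.stack([X,Y,up],1); g=s["ee_pos"]-M[:,2]*.019
    o=g-B@np.array([0,yo,zg])
    return B,o
def wire(img,s,phi,zg,yo,x0,y0,w,h,f,cam=cs):
    i=cv2.resize(img[y0:y0+h,x0:x0+w],None,fx=f,fy=f,interpolation=cv2.INTER_CUBIC)
    B,o=stp(s,phi,zg,yo)
    for hx,hy,z0,z1 in((15,11,30,74),(13,8,0,30)):
        V=[B@(np.array([a*hx,c*hy,z])/1e3)+o for z in(z0,z1) for a,c in((1,-1),(-1,-1),(-1,1),(1,1))]
        uv=((proj(cam,V)-(x0,y0)+.5)*f).astype(int)
        for a,c in [(0,1),(1,2),(2,3),(3,0),(4,5),(5,6),(6,7),(7,4),(0,4),(1,5),(2,6),(3,7)]:
            cv2.line(i,tuple(map(int,uv[a])),tuple(map(int,uv[c])),(0,255,0),1)
    return i
E
python3 - <<'E'
from ov2 import *
from bench import r
s=r.read_state(); i=cv2.imread("pics/s12.png")
a=[wire(i,s,p,z,0,320,110,30,36,8) for p,z in((.35,.058),(.35,.066),(.45,.066))]
cv2.imwrite("pics/w12.png",np.hstack([cv2.resize(i[110:146,320:350],None,fx=8,fy=8,interpolation=cv2.INTER_CUBIC)]+a)[:, :][:, :960] if 0 else np.vstack([np.hstack([cv2.resize(i[110:146,320:350],None,fx=8,fy=8,interpolation=cv2.INTER_CUBIC),a[0]]),np.hstack(a[1:])]))
E
```

```text
(no output)
```

View pics/w12.png

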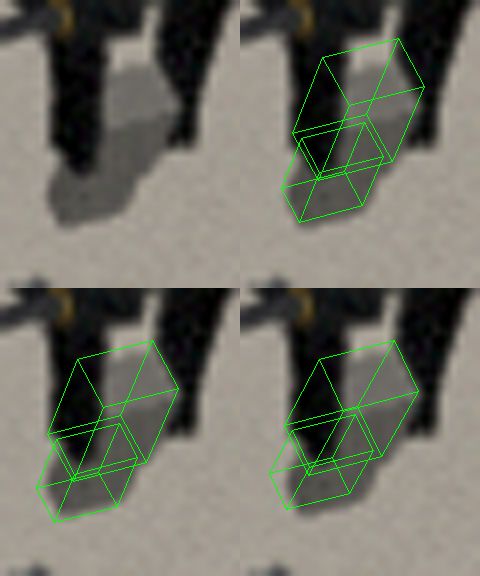

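```bash
python3 - <<'E'
from ov2 import *
from bench import r
s=r.read_state(); i=cv2.imread("pics/s12.png")
a=[wire(i,s,p,z,y,320,110,30,36,8) for p,z,y in((.42,.068,.0),(.5,.07,.002),(.42,.07,.003),(.35,.07,-.004))]
cv2.imwrite("pics/w13.png",np.vstack([np.hstack(a[:2]),np.hstack(a[2:])]))
t=np.load("tray.npy"); 
for p,z in((.35,.064),(.45,.068),(.5,.07)):
    B,o=stp(s,p,z)
    L=[B@(np.array([x,y,zz])/1e3)+o for x in(-13,13) for y,zz in((-8,2),(8,2),(-6.75,0),(6.75,0))]
    bay=R.from_euler('z',t[3]).apply([.049,0,.004])+[t[0],t[1],0]
    m=o+B@[0,0,.037]
    q=lambda v:(R.from_euler('z',t[3]).inv().apply(v-bay)*1e3).round(1)
    print(p,"low z",min(v[2] for v in L),"foot",q(o),"mid",q(m),"top",q(o+B@[0,0,.074]))
E
```

```text
0.35 low z 0.15717154130801372 foot [-28.1  -4.1 155.5] mid [-15.4  -4.  190.2] top [ -2.7  -3.9 225. ]
0.45 low z 0.15544217410265793 foot [-35.7  -4.2 154.4] mid [-19.6  -4.1 187.7] top [ -3.5  -3.9 221. ]
0.5 low z 0.15494307549680386 foot [-39.7  -4.2 154.2] mid [-22.   -4.1 186.6] top [ -4.2  -3.9 219.1]
```

View pics/w13.png

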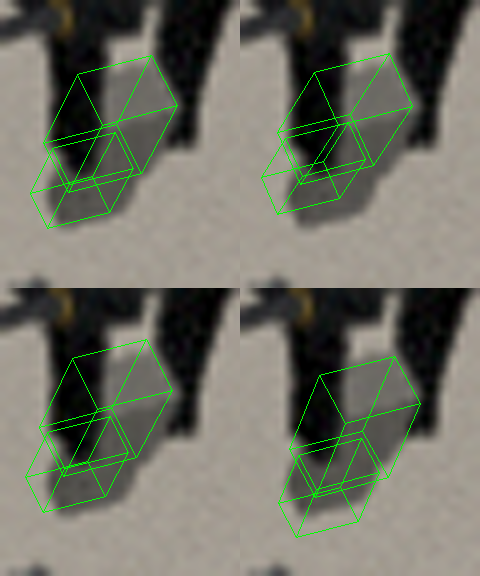

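```bash
python3 -m crank '[[-1,[3,-4,15],0],[-1,[3,-4,30],0],[-1,[3,-4,50],0],[-1,[3,-4,70],0],[-1,[3,-4,90],0],[-1,[3,-4,105],0],[-1,[3,-4,115],0],[-1,[3,-4,115],0],[-1,[3,-4,115],0]]'
python3 - <<'E'
from ov2 import *
from bench import r
s=r.read_state();print(s["joint_positions"],s["ft_force"],s["width"])
cam(r,"side","pics/s14.png");i=cv2.imread("pics/s14.png")
cv2.imwrite("pics/o14.png",np.hstack([cv2.resize(i[135:205,285:365],None,fx=5,fy=5,interpolation=cv2.INTER_CUBIC),wire(i,s,.4,.066,-.004,285,135,80,70,5)]))
t=np.load("tray.npy");B,o=stp(s,.4,.066,-.004)
bay=R.from_euler('z',t[3]).apply([.049,0,.004])+[t[0],t[1],0]
q=lambda v:(R.from_euler('z',t[3]).inv().apply(v-bay)*1e3).round(1)
print(q(o),q(o+B@[0,0,.037]),q(o+B@[0,0,.074]))
E
```

```text
time: 23.55
ee_pos: [0.5009, -0.2029, 0.0857]
eef_rot: [0.297, 0.955, 0.0, 0.0]
ft_force: [0.3, 0.1, 0.2]
width: 0.0297
[ 1.24110052  0.54878068 -1.1688134   1.79921316  0.54880713  1.16778911
  0.86438395] [0.28230315 0.07155451 0.17316587] 0.02970055460916937
[-25.8   1.   38.3] [-11.4   1.   72.4] [  3.    1.1 106.5]
```

View pics/o14.png

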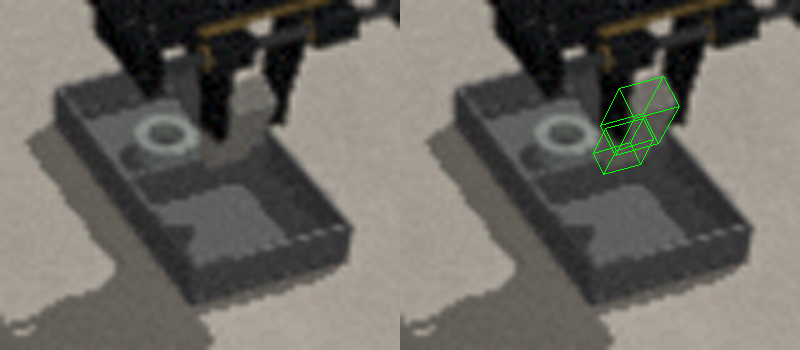

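```bash
python3 -m crank '[[-1,[2,0,8],0],[-1,[2,0,16],0],[-1,[2,0,22],0],[-1,[2,0,26],0],[-1,[2,0,28],0],[-1,[2,0,28],0]]'; python3 -c "
from bench import r;print(r.read_state()['ft_force'])"; python3 -m crank '[[-1,[0,0,2],0],[-1,[0,0,4],0],[-1,[0,0,4],0]]'
python3 - <<'E'
from ov2 import *
from bench import r
s=r.read_state();print(s["joint_positions"],s["ft_force"],s["width"])
cam(r,"side","pics/s15.png");i=cv2.imread("pics/s15.png")
cv2.imwrite("pics/o15.png",np.hstack([cv2.resize(i[135:205,285:365],None,fx=5,fy=5,interpolation=cv2.INTER_CUBIC),wire(i,s,.4,.066,-.004,285,135,80,70,5)]))
t=np.load("tray.npy");B,o=stp(s,.4,.066,-.004)
bay=R.from_euler('z',t[3]).apply([.049,0,.004])+[t[0],t[1],0]
q=lambda v:(R.from_euler('z',t[3]).inv().apply(v-bay)*1e3).round(1)
print(q(o),q(o+B@[0,0,.037]),q(o+B@[0,0,.074]))
E
```

```text
time: 24.1
ee_pos: [0.4988, -0.2021, 0.0568]
eef_rot: [0.298, 0.955, 0.0, -0.0]
ft_force: [0.2, 0.4, -0.5]
width: 0.0299
[ 0.15347357  0.40390896 -0.47958649]
time: 24.35
ee_pos: [0.4989, -0.2022, 0.0531]
eef_rot: [0.298, 0.955, -0.0, -0.0]
ft_force: [-0.1, 0.1, -0.4]
width: 0.03
[ 1.21421801  0.58396788 -1.13260339  1.83050315  0.58963973  1.11492363
  0.83497761] [-0.062477    0.05966307 -0.37428395] 0.03004283472193697
[-23.8   1.6   5.7] [-9.4  1.6 39.8] [ 5.   1.7 73.9]
```

View pics/o15.png

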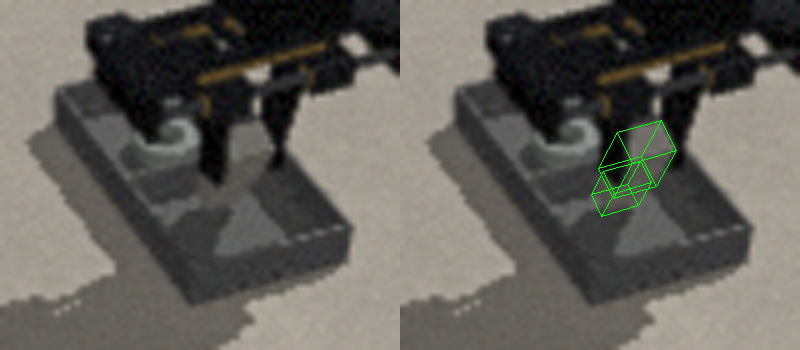

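```bash
python3 -m crank '[[-1,[0,0,1],0],[-1,[0,0,2],0],[-1,[0,0,2],0]]'; python3 -m crank '[[-1,[0,0,1],0],[-1,[0,0,2],0],[-1,[0,0,2],0]]'
```

```text
time: 24.65
ee_pos: [0.499, -0.2022, 0.0512]
eef_rot: [0.298, 0.955, -0.0, 0.0]
ft_force: [0.9, -0.3, -0.2]
width: 0.0302
time: 24.9
ee_pos: [0.4989, -0.2022, 0.0491]
eef_rot: [0.298, 0.955, 0.0, -0.0]
ft_force: [0.9, -0.8, 0.1]
width: 0.03
```

```bash
python3 -m crank '[[-1,[0,0,1],0],[-1,[0,0,1.5],0],[-1,[0,0,1.5],0]]';  python3 -m crank '[[-1,[0,0,1],0],[-1,[0,0,1.5],0],[-1,[0,0,1.5],0]]'; python3 -m crank '[[-1,[0,0,1],0],[-1,[0,0,1.5],0],[-1,[0,0,1.5],0]]'
```

```text
time: 25.15
ee_pos: [0.4992, -0.2022, 0.0481]
eef_rot: [0.298, 0.955, -0.0, 0.0]
ft_force: [-1.5, 0.4, 2.7]
width: 0.03
time: 25.4
ee_pos: [0.4992, -0.2024, 0.0476]
eef_rot: [0.298, 0.955, -0.001, 0.0]
ft_force: [-7.2, 0.6, 18.5]
width: 0.0301
time: 25.65
ee_pos: [0.4994, -0.203, 0.0468]
eef_rot: [0.298, 0.955, -0.001, 0.0]
ft_force: [-10.6, -0.6, 25.5]
width: 0.0296
```

```bash
python3 -m crank '[[-1,[0,0,-1.5],0],[-1,[0,0,-3],0],[-1,[0,0,-3],0]]'; python3 -m crank '[[-0.1,[0,0,0],0],[0,[0,0,0],0],[0.1,[0,0,0],0],[0.1,[0,0,0],0],[0.1,[0,0,0],0],[0.1,[0,0,0],0],[0.1,[0,0,0],0],[0.1,[0,0,0],0]]'; python3 -m crank '[[0.1,[0,0,-10],0],[0.1,[0,0,-25],0],[0.1,[0,0,-45],0],[0.1,[0,0,-70],0],[0.1,[0,0,-100],0],[0.1,[0,0,-130],0],[0.1,[0,0,-150],0],[0.1,[0,0,-160],0],[0.1,[0,0,-160],0],[0.1,[0,0,-160],0]]'
python3 - <<'E'
from h import *
from bench import r
print(r.read_state()["joint_positions"])
cam(r,"side","pics/s16.png");cam(r,"top","pics/t16.png");i=cv2.imread("pics/s16.png");j=cv2.imread("pics/t16.png")
cv2.imwrite("pics/o16.png",np.hstack([cv2.resize(i[135:215,285:365],None,fx=5,fy=5,interpolation=cv2.INTER_CUBIC),cv2.resize(j[175:255,330:410],None,fx=5,fy=5,interpolation=cv2.INTER_CUBIC)]))
E
```

```text
time: 25.9
ee_pos: [0.4991, -0.2022, 0.0479]
eef_rot: [0.298, 0.955, -0.0, 0.0]
ft_force: [-0.2, 0.1, -1.2]
width: 0.0297
time: 26.57
ee_pos: [0.499, -0.2022, 0.0478]
eef_rot: [0.298, 0.955, -0.0, 0.0]
ft_force: [-0.7, 0.1, -0.6]
width: 0.0475
time: 27.4
ee_pos: [0.4989, -0.2023, 0.2077]
eef_rot: [0.298, 0.955, -0.0, 0.0]
ft_force: [-0.3, -0.5, -0.6]
width: 0.0479
[ 1.34059259  0.42121367 -1.28545103  1.66624639  0.41282152  1.36775514
  0.95902453]
```

View pics/o16.png

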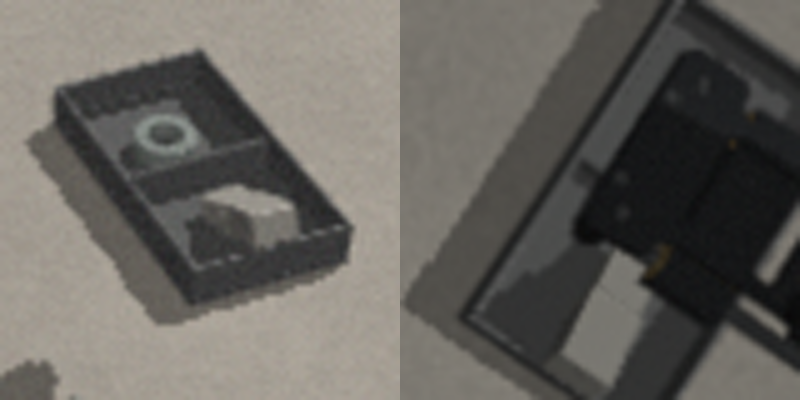

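View pics/s16.png

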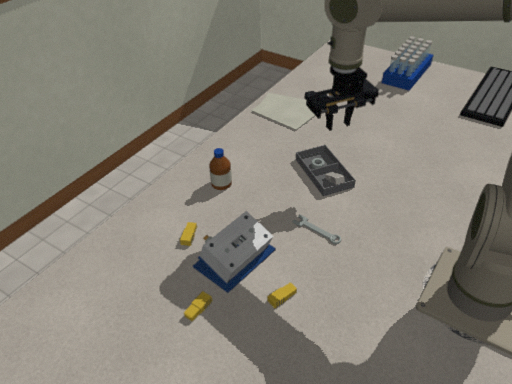

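```bash
python3 - <<'E'
from h import *
a=cv2.imread("pics/side0.png",0);b=cv2.imread("pics/s16.png",0)
cv2.imwrite("pics/d.png",np.hstack([cv2.resize(x[205:290,185:285],None,fx=4,fy=4,interpolation=cv2.INTER_CUBIC) for x in(a,b)]))
for n,(x0,y0,x1,y1) in {"block corner R":(255,228,280,250),"block corner L":(197,238,222,262),"block front":(222,262,240,285),"tray":(292,140,360,200)}.items():
    A=np.float32(a[y0:y1,x0:x1]);B=np.float32(b[y0:y1,x0:x1]);print(n,cv2.phaseCorrelate(A,B))
E
```

```text
block corner R ((0.38164443092602696, -0.040206069995258886), 1.0248849070072175)
block corner L ((0.9385606849970021, -0.10581997578802138), 0.4833729408184687)
block front ((0.024833077468001008, -0.25425328706863404), 0.7446154521571265)
tray ((-0.034086530778047575, -0.05749764766707699), 0.8062798177754438)
```

View pics/d.png

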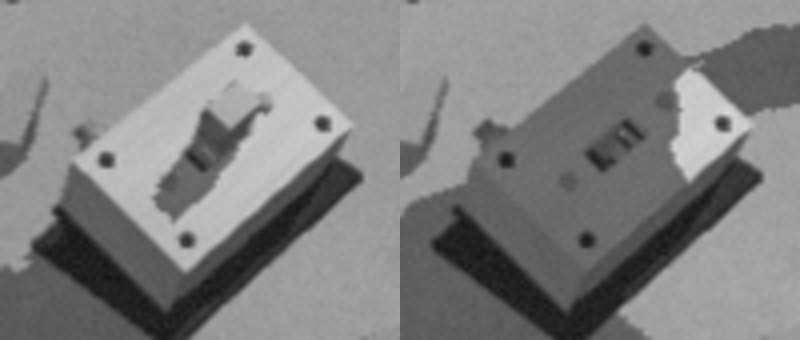

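```bash
python3 -c "
from bench import r
s=r.read_state();print(s['time'],s['ft_force']);print(r.close_job())"
```

```text
27.5 [-0.66489176  0.65671116 -0.23204664]
the job is handed in; nothing more can be done
None
```

The stopper is out of the port and lying in the tray's empty bay. I handed the job in at 27.5 s of the 72 s allowed.

**Getting it out:** I gripped the head on its two end faces at 8–10 N and rocked it side to side along the port while easing it out along the block's axis. The pads slipped up the head partway, so I opened the gripper, took a lower grip and carried on until the stopper came free. The largest pull I read on the block was about 9.6 N, close to its 10–12 N weight.

**Placing it:** I lowered the stopper into the bay until its foot touched the floor, eased off and opened the fingers. It then tipped over and lay down. The last lowering steps pressed it on the floor with about 25 N before I eased off.

**Last checks:**
- **Stopper:** the final pictures show it lying inside the empty bay.
- **Block:** in the side view its four screws are at the same pixels as at the start, so it looks fully down. An automatic image comparison of the block's corners showed shifts of up to about 0.9 px. I put that down to the arm's shadow, because the screws had not moved.
- **Tray:** it has not moved, to within 0.1 px.
- **Nut, wrench and bottle:** they look unmoved by eye; I did not measure them.
- **Robot:** it is clear of everything, with a wrist force under 1 N.

**Uncertain:** I could not measure how far the stopper had risen while the gripper hid it. The stopper was also leaning a little more in the grip (about 0.4 rad) than the block's 0.35 rad, and I allowed for that when lowering it.

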